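# Lay out the four service parts on their marked pads

### The arm

A 6-joint arm with a two-finger parallel gripper is mounted at the origin on a cart in front of the work surface, level with it; the furniture and walls round the work are solid. World frame = base frame: x ahead of the robot, y to its left, z up, the work surface at z = 0. Lengths are in mm, angles in degrees, forces in N, time in s.
With the tool pointing down it reaches from about 300 to 850 mm from the base axis. Payload 4.2 kg.
Tool frame: the origin (TCP) lies midway between the tips of the shut fingers; the grasp point (between the pads) lies 19 mm behind it; x points along the fingers, y is the direction in which the jaws open and shut, and the axes are right-handed (so a half turn about x gives the same grasp; the last joint's range is limited). The gripper opens to 91 mm and grips with 3 to 60 N. Pads are 32 mm wide; open, the fingers measure 118 mm over their backs; the gripper's body (76 mm by 178 mm) begins 60 mm behind the grasp point.
Start: joints at [70.646, 18.312, 89.639, -0, 72.044, -1.146], TCP at [179.677, 546.223, 213.976] pointing down, gripper open.
Joint ranges: [-177.97, 177.97], [-48.28, 115.42], [12.27, 149.76], [-77.06, 257.06], [2.81, 150.46], [-146.56, 146.56]. Speed limits (degrees/s): [147.25, 147.25, 180, 180, 180, 180].

### API

Orientations are given as [roll, pitch, yaw] about the fixed x, y, z axes, in that order (R = Rz(yaw) Ry(pitch) Rx(roll)).
In Python, from workcell import * gives the robot as it stands.
- The arm moves only by the shell command python3 -m handwheel 'ROWS' [FORCE]. ROWS is a JSON object of lists of equal length, an entry for each row: "gripper": the closure, from 0 (fully open) to 1 (shut); "offset": the shift along the tool's x, y, z in mm, a list of three; "rot": the turn, a rotation vector about the tool's x, y, z in degrees, a list of three. A call has 1 to 5 rows; each row is the pose to reach, as a shift and turn from the pose commanded when the call began, along the tool's axes at that moment; what a row does not reach only later rows make up. A row lasts 1/12 s, in which the tool goes at most 41.7 mm and 7.16 degrees, less where a joint would pass 70% of its speed; a pose out of reach is approached as far as the arm can. A call with a gripper value outside its range is refused whole. The fingers move at their own pace and stop on an object; FORCE is the grip in N (left out, the last holds). Time passes only in rows, so rows that repeat a pose let the fingers close. It gives the time, the measured TCP pose, the force and the opening at its end, in the units of the state.
- state(): the state, without advancing time (a new reading comes with each control period).
- grab_frame(name): name is "side" or "top" or "wrist"; returns the picture (420x560x3 uint8, red, green, blue); there is no depth.
- camera_params(name): a dict with "fx", "fy", "cx", "cy" (pixels), "k1" (the pictures are not rectified: a ray, as slopes to the right and down, at radius r is drawn at 1 + k1 r^2 times it, then the intrinsics apply), "position" and "attitude" of the camera in the world; the wrist camera has in their place "hand_eye" (4x4, takes a point from camera to tool coordinates, whose origin is the TCP and whose axes are the tool frame's). Camera axes: x right, y up, looking along -z (the intrinsics and any distortion apply to the point x, -y, -z); pixel columns grow to the right and rows downward; lengths in mm; the calibration is good to about 2 mm. A picture is of the moment at which its call begins: read the wrist's pose just before it. camera_params takes no time and is no camera call.
- job_done(): hands the job in, once; it reports no verdict.
The state is a dict: "time_s": time; "qpos": joint angles; "qvel": joint speeds; "effort": joint torques, N m; "ee_pos": TCP position; "ee_rot": TCP orientation; "force": force on the tool from outside, world axes, zero at the start; "torque": the same for the moment, N m; "gripper_width": finger opening in mm.
Only numpy, scipy, OpenCV 4.12 (cv2) and the standard library are available. Lean on these libraries where they do the work, as an engineer would, in place of code of your own. Each camera call takes 0.05 s, during which the arm holds its last target.

### The job

Lay out the parts for the next pump service: put the die-cast cover plate, the valve block, the ball bearing and the coil spring each in the middle of the grey pad whose black silhouette shows that part. Each must rest flat on its own pad as it stood on the bench (same side up, the spring standing), with the cover plate and the valve block turned to line up with their silhouettes; a half turn does not matter. Leave the black marker and the plug gauge where they lie.

Things in the scene. Friction and masses are not known exactly. Their poses are not given: they have to be found in the camera images.
- cover_mid (a point): Centre (half-way up) of the loose grey die-cast cover plate, a rectangular plate 64 (its x) x 96 (its y) x 12 mm high with low corner bosses, about 0.11 kg; lies flat on the bench, z up, yaw within 0.35 rad. Grip it across the 64 mm side.
- valve_mid (a point): Centre of the main block of the loose grey die-cast valve block, 0.16 kg: block 36 (x) x 52 (y) x 36 mm high, a port 21 mm across and 10 mm long on each y end (72 mm over all), a port 24 mm across and 8 mm high on top; two small screw heads stand 4 mm out of the -x face. Point 18 mm above the underside; z up, yaw within 0.35 rad. Grip across x.
- bearing_mid (a point): Centre (half-way up) of the loose ball bearing, outer diameter 52, bore 25, height 15 mm, about 0.12 kg; lies flat, z up.
- spring_mid (a point): Centre (half-way up) of the loose steel coil spring, 28 mm in diameter and 55 mm high, about 0.05 kg; stands upright, z up. It does not give when gripped.
- mark_cover (a point): Fixed flat grey pad, 90 (x) x 110 (y) x 8 mm, yaw within 0.2 rad; the black silhouette printed on its flat top is a plain rectangle 64 (x) x 96 (y) mm: the place of the cover plate. This point: centre of the silhouette on the top face (z = 0.008), z up.
- mark_valve (a point): Fixed flat grey pad, 90 (x) x 110 (y) x 8 mm, yaw within 0.2 rad; the black silhouette printed on its flat top is a stubby cross, a rectangle 36 (x) x 52 (y) mm with a 21 mm wide stub on each y end, 72 mm over all: the place of the valve block. This point: centre of the silhouette on the top face (z = 0.008), z up.
- mark_bearing (a point): Fixed flat grey pad, 90 (x) x 110 (y) x 8 mm, yaw within 0.2 rad; the black silhouette printed on its flat top is a large ring of 52 mm outer and 25 mm inner diameter: the place of the bearing. This point: centre of the silhouette on the top face (z = 0.008), z up.
- mark_spring (a point): Fixed flat grey pad, 90 (x) x 110 (y) x 8 mm, yaw within 0.2 rad; the black silhouette printed on its flat top is a small ring of 28 mm outer and 18 mm inner diameter: the place of the spring. This point: centre of the silhouette on the top face (z = 0.008), z up.
- marker_mid (a point): Centre of a loose marker pen, white with a black cap, 120 mm long (its y, lying away from the robot), 13 mm thick; to be left alone.
- gauge_mid (a point): Centre of a loose steel plug gauge with a red end, 94 mm long (its y, lying away from the robot), 18 mm wide, 16 mm high; to be left alone.

How it is judged:
By the outcome, as a careful person would: the job done as asked, in the order asked, and still so for the second after the job is handed in, with the robot touching nothing.
It also fails if it takes over 109 s, if anything falls off the work surface, if the arm or the gripper's body presses on something with over 40 N, if the wrist force passes 120 N, or if a joint passes its speed limit or range.

## Working session

There is one attempt and no reset: what is moved stays moved. The work goes in short steps, Python scripts to look and compute and a shell command to move; the robot and the scene stay as the last step left them, time stands still between calls to the robot, and variables do not carry over. Pictures are saved under pics/ and viewed, and the job is handed in when it is done.

```bash
ls; mkdir -p pics
python3 - <<'E'
from workcell import *
import cv2
print(state())
for n in ["top","side","wrist"]:
    print(n,camera_params(n))
    cv2.imwrite(f"pics/{n}0.png",grab_frame(n)[:,:,::-1])
E
```

```text
pics
{'time_s': 0.0, 'qpos': array([ 7.06439893e+01,  1.83525265e+01,  8.97085557e+01, -8.51415215e-05,
        7.20449073e+01, -1.14480336e+00]), 'qvel': array([-0.04011696, -0.06548964, -0.02050407,  0.00521594, -0.02693666,
        0.04944151]), 'effort': array([-9.93344256e-04, -4.12458479e+01, -2.31970131e+01,  7.25494232e-02,
        4.58169007e-02, -1.43206439e-04]), 'ee_pos': array([179.51288578, 545.70234698, 213.09686144]), 'ee_rot': array([ -91.10104542,   89.89401046, -109.31222641]), 'force': array([0.12394719, 0.1014332 , 0.19547835]), 'torque': array([-0.00904611,  0.01519272,  0.00559012]), 'gripper_width': 91.0573338217654}
top {'fx': 475.69737872311, 'fy': 475.69737872311, 'cx': 282.4096970462796, 'cy': 204.01385238555872, 'k1': -0.03197704697341127, 'position': array([ 291.64644816,   51.88407032, 1107.28653747]), 'attitude': array([ 13.30573161,   0.15523369, -98.08778567])}
side {'fx': 408.60600949639604, 'fy': 408.60600949639604, 'cx': 280.93537298361593, 'cy': 206.92925205345406, 'k1': -0.12139182028221147, 'position': array([  82.31390123, -652.6069585 ,  502.33734416]), 'attitude': array([ 61.09839267,  -0.87209045, -32.07669621])}
wrist {'fx': 299.5069110916988, 'fy': 299.5069110916988, 'cx': 283.5816894074188, 'cy': 211.97401038776349, 'k1': -0.03407147307860301, 'hand_eye': array([[-3.30371579e-04,  2.60671427e-01, -9.65427521e-01,
        -1.72314827e+02],
       [ 9.99999890e-01,  4.08320960e-04, -2.31953129e-04,
        -4.46553275e-01],
       [ 3.33740739e-04, -9.65427491e-01, -2.60671533e-01,
        -7.24195809e+01],
       [ 0.00000000e+00,  0.00000000e+00,  0.00000000e+00,
         1.00000000e+00]])}
```

View pics/top0.png

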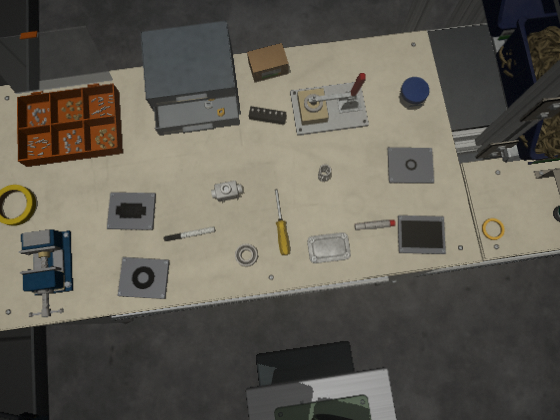

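View pics/side0.png

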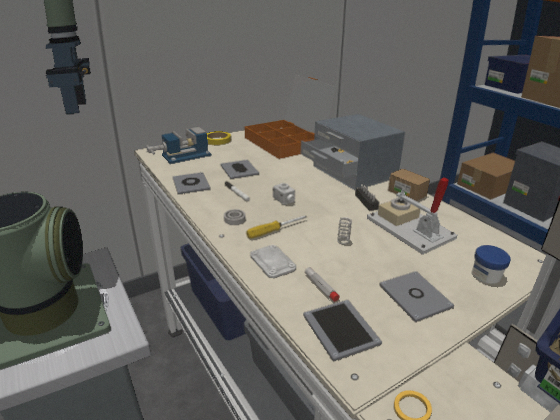

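View pics/wrist0.png

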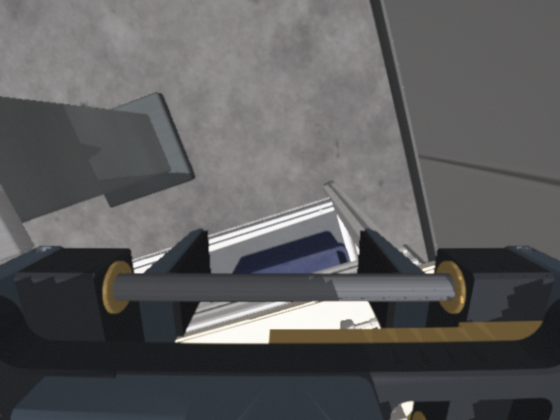

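```bash
cat > h.py <<'E'
from workcell import *
import numpy as np, cv2
from scipy.spatial.transform import Rotation as R
def cam(name, st=None):
    p=camera_params(name)
    if name=="wrist":
        st=st or state()
        T=np.eye(4);T[:3,:3]=R.from_euler('xyz',st['ee_rot'],degrees=True).as_matrix();T[:3,3]=st['ee_pos']
        M=T@np.array(p['hand_eye'])
        return p,M[:3,:3],M[:3,3]
    return p,R.from_euler('xyz',p['attitude'],degrees=True).as_matrix(),np.array(p['position'])
def px2plane(c,uv,z):
    p,Rm,t=c
    K=np.array([[p['fx'],0,p['cx']],[0,p['fy'],p['cy']],[0,0,1]])
    q=cv2.undistortPointsIter(np.array(uv,float).reshape(-1,1,2),K,np.array([p['k1'],0,0,0,0]),None,None,(3,50,1e-9)).reshape(-1,2)
    d=np.c_[q[:,0],-q[:,1],-np.ones(len(q))]@Rm.T
    return t+d*((z-t[2])/d[:,2])[:,None]
def proj(c,P):
    p,Rm,t=c
    v=(np.atleast_2d(P)-t)@Rm; a=v[:,0]/-v[:,2]; b=v[:,1]/v[:,2]; s=1+p['k1']*(a*a+b*b)
    return np.c_[p['cx']+p['fx']*a*s,p['cy']+p['fy']*b*s]
def look(name,fn):
    st=state(); f=grab_frame(name); cv2.imwrite(f"pics/{fn}.png",f[:,:,::-1]); return f,cam(name,st)
def rect(c,cnt,z):
    P=px2plane(c,cnt.reshape(-1,2),z)[:,:2].astype(np.float32)
    (cx,cy),(w,h),a=cv2.minAreaRect(P)
    # yaw of long side relative to y axis
    if w>h: a-=90; w,h=h,w
    a=(a+90)%180-90
    return np.round([cx,cy,w,h,a],1)
E
python3 - <<'E'
from h import *
f=cv2.imread("pics/top0.png");c=cam("top")
for n,uv,z in [("cover",(329,248),6),("valve",(228,190),18),("bearing",(247,255),7),("spring",(324,173),27),("mc",(422,234),8),("mv",(131,210),8),("mb",(143,278),8),("ms",(410,165),8),("marker",(190,234),6),("gauge",(375,225),8),("driver",(281,225),10)]:
    print(n,px2plane(c,[uv],z)[0].round(1))
big=cv2.resize(f[120:310,95:460],None,fx=2.15,fy=2.15,interpolation=cv2.INTER_CUBIC);cv2.imwrite("pics/topbig.png",big)
g=cv2.cvtColor(f,cv2.COLOR_BGR2GRAY)
for n,(u,v),z in [("mc",(422,234),8),("mv",(131,210),8),("mb",(143,278),8),("ms",(410,165),8)]:
    x0,y0=u-32,v-32; roi=g[y0:y0+64,x0:x0+64]
    m=(roi<45).astype(np.uint8)
    cs,_=cv2.findContours(m,cv2.RETR_EXTERNAL,cv2.CHAIN_APPROX_NONE)
    for k in cs:
        if cv2.contourArea(k)>15: print(n,cv2.contourArea(k),rect(c,k+np.array([x0,y0]),z))
E
```

```text
cover [430.4 -74.4   6. ]
valve [599.2 141.5  18. ]
bearing [441.  116.6   7. ]
spring [605.9 -89.4  27. ]
mc [ 431.7 -295.6    8. ]
mv [585.9 376.7   8. ]
mb [421.6 360.3   8. ]
ms [ 602.  -301.9    8. ]
marker [509.  243.2   6. ]
gauge [ 468.5 -190.2    8. ]
driver [499.4  28.7  10. ]
mc 949.0 [ 431.8 -294.8   60.3   93.6  -10.1]
mv 323.5 [586.1 377.9  34.1  69.8  -8.1]
mb 345.5 [423.  361.2  48.   48.9  -7.9]
```

View pics/topbig.png

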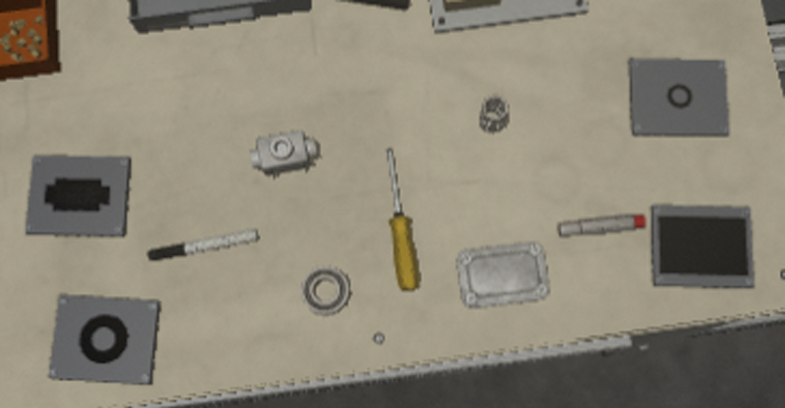

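Run:
```python
from h import *
st=state();print(R.from_euler('xyz',st['ee_rot'],degrees=True).as_matrix().round(3))
print(px2plane(cam("top"),[(410,164),(293,132),(367,126),(358,90)],8).round(0))
```

```text
[[-0.     0.312  0.95 ]
 [-0.001  0.95  -0.312]
 [-1.    -0.001 -0.   ]]
[[ 605. -302.    8.]
 [ 726.  -33.    8.]
 [ 716. -217.    8.]
 [ 815. -212.    8.]]
```

```bash
cat >> h.py <<'E'
def plan(x,y,z,yaw=None,tilt0=True,step=200.):
    """print per-call offsets/rots (call of 5 rows) from the present to a target, tool down, tool y at yaw"""
    st=state(); p=st['ee_pos'].copy(); M=R.from_euler('xyz',st['ee_rot'],degrees=True).as_matrix()
    y0=np.degrees(np.arctan2(M[1,1],M[0,1])); yaw=y0 if yaw is None else yaw
    d=np.array([x,y,z])-p; dy=(yaw-y0+180)%360-180
    n=max(1,int(np.ceil(max(np.linalg.norm(d)/step,abs(dy)/35))))
    for i in range(n):
        c=np.radians(y0+dy*i/n); ty=np.array([np.cos(c),np.sin(c),0]); tz=np.array([np.sin(c),-np.cos(c),0])
        e=d/n; print("call",i,"offset",np.round([-e[2],e@ty,e@tz],1),"rot x",round(-dy/n,1))
    print("from",p.round(1),"yaw",round(y0,2),"tiltx",(M[:,0]).round(4))
E
python3 - <<'E'
from h import *
plan(430,10,213,-10)
E
```

```text
call 0 offset [ 1.000e-01 -1.436e+02  1.351e+02] rot x 27.3
call 1 offset [ 1.000e-01 -6.570e+01  1.859e+02] rot x 27.3
call 2 offset [1.000e-01 2.670e+01 1.953e+02] rot x 27.3
from [179.5 545.9 213.3] yaw 71.79 tiltx [-4.0e-04 -1.2e-03 -1.0e+00]
```

```bash
python3 -m handwheel '{"gripper":[0,0,0,0,0],"offset":[[0,-29,27],[0,-58,54],[0,-87,81],[0,-115,108],[0,-144,135]],"rot":[[5,0,0],[11,0,0],[16,0,0],[22,0,0],[27,0,0]]}'
python3 -c "
from h import *
plan(430,10,213,-10)"
```

```text
time_s: 0.57
ee_pos: [263.1, 365.5, 213.7]
ee_rot: [-53.2, 90.0, -98.6]
force: [0.8, -0.5, 0.5]
gripper_width: 91.4
call 0 offset [  0.3 -65.3 185.2] rot x 27.3
call 1 offset [  0.3  26.9 194.5] rot x 27.3
from [263.1 365.5 213.7] yaw 44.57 tiltx [-0.e+00 -3.e-04 -1.e+00]
```

```bash
python3 -m handwheel '{"gripper":[0,0,0,0,0],"offset":[[0,-13,37],[0,-26,74],[0,-39,111],[0,-52,148],[0,-65,185]],"rot":[[5,0,0],[11,0,0],[16,0,0],[22,0,0],[27,0,0]]}'
python3 -m handwheel '{"gripper":[0,0,0,0,0],"offset":[[0,5,39],[0,11,78],[0,16,117],[0,22,156],[0,27,194]],"rot":[[5,0,0],[11,0,0],[16,0,0],[22,0,0],[27,0,0]]}'
python3 -c "
from h import *
f,c=look('wrist','w1')
look('top','t1')"
```

```text
time_s: 0.98
ee_pos: [347.3, 188.3, 214.0]
ee_rot: [107.8, 90.0, 35.3]
force: [0.4, -0.2, 0.1]
gripper_width: 91.3
time_s: 1.4
ee_pos: [432.5, 11.6, 214.0]
ee_rot: [128.5, 90.0, 29.0]
force: [0.5, 0.5, 0.9]
gripper_width: 90.8
```

View pics/w1.png

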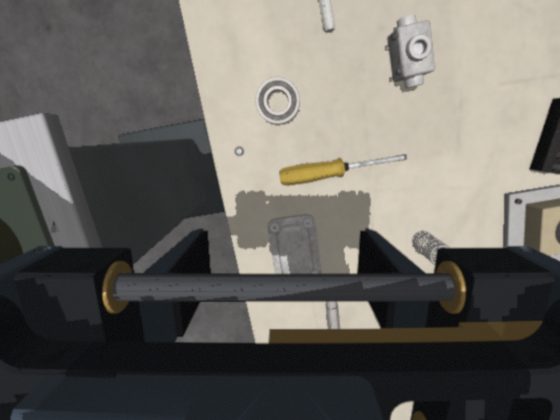

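```bash
python3 -m handwheel '{"gripper":[0,0,0,0,0],"offset":[[0,5,34],[0,10,68],[0,16,102],[0,22,136],[0,27,170]],"rot":[[0,0,0],[0,0,0],[0,0,0],[0,0,0],[0,0,0]]}'
python3 -m handwheel '{"gripper":[0],"offset":[[0,0,0]],"rot":[[0,0,0]]}'
python3 -c "
from h import *
f,c=look('wrist','w2')"
```

```text
time_s: 1.92
ee_pos: [431.2, -159.1, 213.8]
ee_rot: [-163.1, 90.0, 97.8]
force: [0.3, -0.1, -0.6]
gripper_width: 91.2
time_s: 2.0
ee_pos: [431.6, -162.6, 213.8]
ee_rot: [11.5, 89.9, -87.9]
force: [0.4, -0.1, 0.5]
gripper_width: 91.1
```

View pics/w2.png

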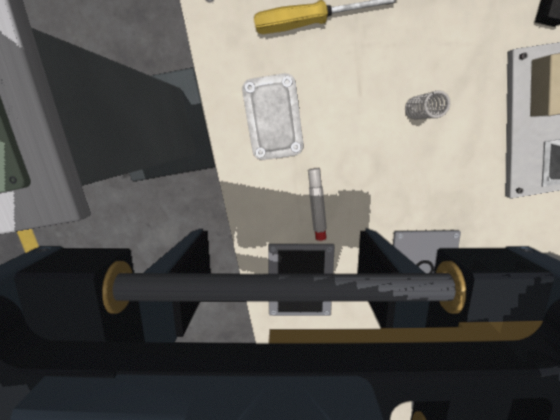

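```bash
cat >> h.py <<'E'
def grey(f,box,smax=35,vmin=60):
    hsv=cv2.cvtColor(f,cv2.COLOR_RGB2HSV); m=((hsv[:,:,1]<smax)&(hsv[:,:,2]>vmin)).astype(np.uint8)
    o=np.zeros_like(m); u0,v0,u1,v1=box; o[v0:v1,u0:u1]=m[v0:v1,u0:u1]
    o=cv2.morphologyEx(o,cv2.MORPH_CLOSE,np.ones((3,3)))
    cs,_=cv2.findContours(o,cv2.RETR_EXTERNAL,cv2.CHAIN_APPROX_NONE)
    return max(cs,key=cv2.contourArea)
E
python3 - <<'E'
from h import *
f=cv2.imread("pics/w2.png")[:,:,::-1].copy();c=cam("wrist")
hsv=cv2.cvtColor(f,cv2.COLOR_RGB2HSV);print(hsv[117,240:310:5],hsv[60,270])
for s in (25,35,45):
    k=grey(f,(225,60,320,162),s); print(cv2.boundingRect(k),rect(c,k,10))
ft=cv2.imread("pics/top0.png")[:,:,::-1].copy();ct=cam("top")
k=grey(ft,(300,228,356,270),35); print(cv2.boundingRect(k),rect(ct,k,10))
E
```

```text
[[ 19  29 217]
 [ 19  28 215]
 [ 15   7 216]
 [ 15   6 170]
 [ 15   8 195]
 [ 12   7 194]
 [  8   5 197]
 [ 18   6 207]
 [ 12   6 201]
 [ 18   7 196]
 [ 12   8 161]
 [ 15   8 204]
 [ 20  26 209]
 [ 21  30 221]] [ 21  31 215]
(242, 73, 62, 87) [434.1 -70.2  64.8  96.8  -1.3]
(225, 60, 95, 102) [433.5 -63.9 115.9 117.1  80.5]
(225, 60, 95, 102) [433.5 -63.9 115.9 117.1  80.5]
(307, 232, 44, 32) [431.7 -72.9  65.1  96.7  -0.9]
```

Run:
```python
from h import *
f=cv2.imread("pics/w2.png")[:,:,::-1].copy();c=cam("wrist")
for s in (14,18,22):
    k=grey(f,(225,60,320,162),s); print(cv2.boundingRect(k),rect(c,k,11))
ft=cv2.imread("pics/top0.png")[:,:,::-1].copy();ct=cam("top")
k=grey(ft,(300,228,356,270),18); print(cv2.boundingRect(k),rect(ct,k,11))
# gauge, cross-check
for cc,ff,b in((c,f,(300,162,335,232)),(ct,ft,(350,215,390,235))):
    k=grey(ff,b,18); print("gauge",rect(cc,k,8))
plan(433,-72,90,-1.1)
```

```text
(243, 74, 60, 86) [434.2 -70.5  62.4  94.5  -1.3]
(242, 73, 61, 87) [434.1 -70.3  63.1  95.2  -1.2]
(242, 73, 62, 87) [434.2 -70.3  63.9  95.6  -1.2]
(308, 233, 42, 30) [431.4 -72.8  60.1  93.2  -0.9]
gauge [ 472.3 -180.2   16.8   81.5   -1.9]Traceback (most recent call last):
  File "<stdin>", line 9, in <module>
  File "h.py", line 46, in grey
    return max(cs,key=cv2.contourArea)
ValueError: max() iterable argument is empty
```

Run:
```python
from h import *
plan(433,-71.5,60,-1.1)
```

```text
call 0 offset [153.6 -12.8 -87.6] rot x -8.3
from [ 431.3 -160.   213.6] yaw -9.4 tiltx [-6.e-04  3.e-04 -1.e+00]
```

```bash
python3 -m handwheel '{"gripper":[0,0,0,0,0],"offset":[[30,-3,-18],[60,-5,-36],[90,-8,-54],[122,-10,-71],[153.5,-12.8,-88]],"rot":[[-2,0,0],[-4,0,0],[-6,0,0],[-8,0,0],[-8.3,0,0]]}'
python3 -m handwheel '{"gripper":[0],"offset":[[0,0,0]],"rot":[[0,0,0]]}'
python3 -c "
from h import *
plan(433,-71.5,4,-1.2)
f,c=look('wrist','w3')"
```

```text
time_s: 2.47
ee_pos: [432.6, -67.0, 59.5]
ee_rot: [128.8, 89.9, 38.1]
force: [-0.2, -0.1, -1.4]
gripper_width: 90.9
time_s: 2.55
ee_pos: [427.7, -65.1, 55.9]
ee_rot: [-105.2, 89.3, 164.2]
force: [-1.6, 0.3, -0.8]
gripper_width: 91.2
call 0 offset [51.9  5.4  6.3] rot x 0.5
from [427.7 -65.1  55.9] yaw -0.66 tiltx [-0.0124  0.0035 -0.9999]
```

View pics/w3.png

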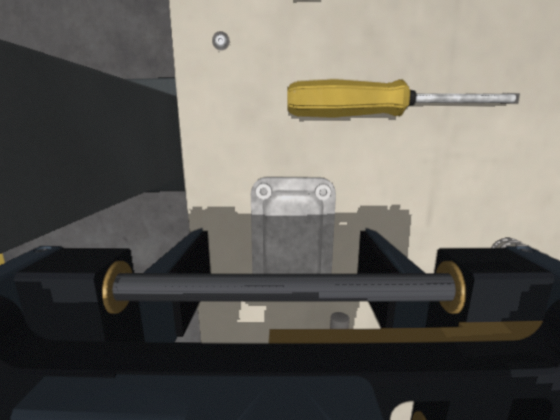

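```bash
python3 -m handwheel '{"gripper":[0,0],"offset":[[0,0,0],[0,0,0]],"rot":[[0,0,0],[0,0,0]]}'
python3 -c "
from h import *
plan(433,-71.5,4,-1.2)"
```

```text
time_s: 2.77
ee_pos: [434.6, -69.7, 62.0]
ee_rot: [81.1, 89.8, -9.8]
force: [-0.3, -1.3, 0.7]
gripper_width: 91.1
call 0 offset [58.  -1.5  1.9] rot x 0.3
from [434.6 -69.7  62. ] yaw -0.88 tiltx [ 3.5e-03 -6.0e-04 -1.0e+00]
```

```bash
python3 -m handwheel '{"gripper":[0,0,0,0,0],"offset":[[14,0,0],[28,0,0],[40,0,0],[47,0,0],[50,0,0]],"rot":[[0,0,0],[0,0,0],[0,0,0],[0,0,0],[0,0,0]]}'
python3 -m handwheel '{"gripper":[0,0,0],"offset":[[0,0,0],[0,0,0],[0,0,0]],"rot":[[0,0,0],[0,0,0],[0,0,0]]}'
python3 -c "
from h import *
plan(433,-71.5,4,-1.2)
f,c=look('side','s3')"
```

```text
time_s: 3.18
ee_pos: [433.7, -70.1, 10.9]
ee_rot: [83.5, 89.9, -7.5]
force: [-0.1, -0.7, 0.3]
gripper_width: 91.2
time_s: 3.43
ee_pos: [433.8, -69.8, 11.2]
ee_rot: [82.7, 89.9, -8.2]
force: [-0.9, -0.8, -0.6]
gripper_width: 90.9
call 0 offset [ 7.2 -0.7  1.8] rot x 0.3
from [433.8 -69.8  11.2] yaw -0.92 tiltx [ 1.9e-03 -3.0e-04 -1.0e+00]
```

View pics/s3.png

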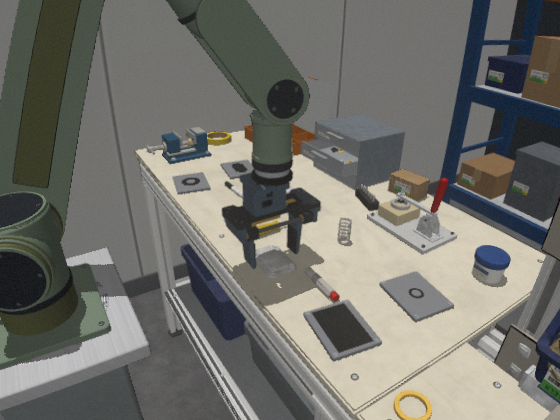

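```bash
python3 -m handwheel '{"gripper":[0,0,0,0,0],"offset":[[3,0,1],[6,0,1.5],[7.5,0,1.5],[7.5,0,1.5],[7.5,0,1.5]],"rot":[[0.3,0,0],[0.3,0,0],[0.3,0,0],[0.3,0,0],[0.3,0,0]]}' 
python3 -m handwheel '{"gripper":[1,1,1,1,1],"offset":[[0,0,0],[0,0,0],[0,0,0],[0,0,0],[0,0,0]],"rot":[[0,0,0],[0,0,0],[0,0,0],[0,0,0],[0,0,0]]}' 25
python3 -m handwheel '{"gripper":[1,1,1,1,1],"offset":[[0,0,0],[0,0,0],[0,0,0],[0,0,0],[0,0,0]],"rot":[[0,0,0],[0,0,0],[0,0,0],[0,0,0],[0,0,0]]}' 25
```

```text
time_s: 3.9
ee_pos: [432.8, -71.0, 2.7]
ee_rot: [-108.5, 90.0, 160.3]
force: [0.3, 0.6, 0.8]
gripper_width: 91.2
time_s: 4.32
ee_pos: [433.1, -71.0, 3.0]
ee_rot: [99.8, 90.0, 8.6]
force: [-0.9, 0.1, -0.1]
gripper_width: 63.1
time_s: 4.73
ee_pos: [433.1, -71.0, 3.0]
ee_rot: [106.0, 90.0, 14.8]
force: [1.0, -0.3, 0.1]
gripper_width: 62.6
```

```bash
python3 -m handwheel '{"gripper":[1,1,1,1,1],"offset":[[-8,0,0],[-24,0,0],[-46,0,0],[-68,0,0],[-80,0,0]],"rot":[[0,0,0],[0,0,0],[0,0,0],[0,0,0],[0,0,0]]}'
python3 -m handwheel '{"gripper":[1,1],"offset":[[-3,0,0],[-3,0,0]],"rot":[[0,0,0],[0,0,0]]}'
python3 -c "
from h import *
look('side','s4')
plan(433,-400,200,-10)"
```

```text
time_s: 5.15
ee_pos: [433.8, -71.2, 85.4]
ee_rot: [82.3, 89.8, -8.9]
force: [0.3, 0.1, -0.6]
gripper_width: 63.0
time_s: 5.32
ee_pos: [433.4, -71.1, 86.9]
ee_rot: [81.5, 89.9, -9.7]
force: [0.1, -0.3, -1.5]
gripper_width: 63.0
call 0 offset [-57.    3.6 164.5] rot x 4.4
call 1 offset [-57.   16.2 163.7] rot x 4.4
from [432.7 -71.   86. ] yaw -1.21 tiltx [ 1.e-04  1.e-04 -1.e+00]
```

View pics/s4.png

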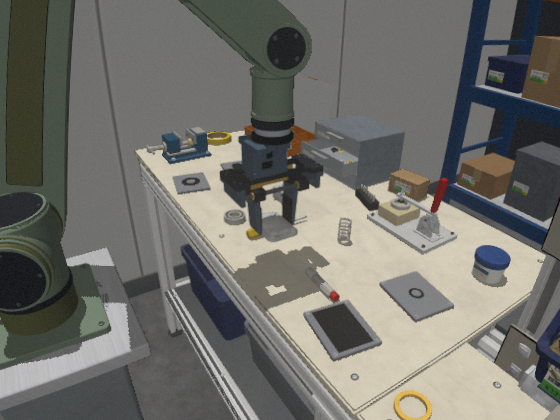

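Cover is lifted (side view, plate between fingers at ~(275,228)). Going to view its pad.

```bash
python3 -m handwheel '{"gripper":[1,1,1,1,1],"offset":[[-12,1,33],[-23,1,66],[-35,2,99],[-46,3,132],[-57,3.6,164.5]],"rot":[[1,0,0],[2,0,0],[3,0,0],[4,0,0],[4.4,0,0]]}'
python3 -m handwheel '{"gripper":[1,1,1,1,1],"offset":[[-12,4,35],[-25,8,72],[-40,12,110],[-52,15,144],[-57,16.2,164]],"rot":[[1,0,0],[2,0,0],[3,0,0],[4,0,0],[4.4,0,0]]}'
python3 -m handwheel '{"gripper":[1,1,1],"offset":[[0,0,0],[0,0,0],[0,0,0]],"rot":[[0,0,0],[0,0,0],[0,0,0]]}'
python3 -c "
from h import *
look('wrist','w5')
"
```

```text
time_s: 5.78
ee_pos: [432.1, -236.7, 142.1]
ee_rot: [-116.9, 89.8, 147.4]
force: [-0.2, 1.1, -1.3]
gripper_width: 62.8
time_s: 6.2
ee_pos: [433.0, -404.2, 199.8]
ee_rot: [19.9, 89.9, -80.3]
force: [0.5, 0.2, -0.5]
gripper_width: 63.2
time_s: 6.45
ee_pos: [432.5, -399.1, 198.1]
ee_rot: [-131.3, 89.8, 128.7]
force: [-0.8, 0.4, -1.5]
gripper_width: 62.8
```

View pics/w5.png

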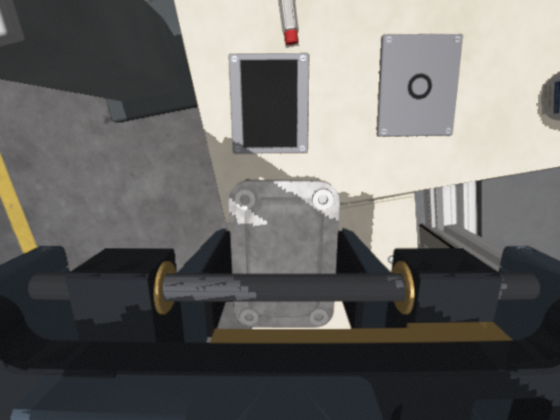

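Run:
```python
from h import *
st=state();c=cam("wrist",st);f=cv2.imread("pics/w5.png");g=cv2.cvtColor(f,cv2.COLOR_BGR2GRAY)
def dark(box,th):
    o=np.zeros_like(g);u0,v0,u1,v1=box;o[v0:v1,u0:u1]=(g[v0:v1,u0:u1]<th)
    cs,_=cv2.findContours(o,cv2.RETR_EXTERNAL,cv2.CHAIN_APPROX_NONE);return max(cs,key=cv2.contourArea)
print(g[100,230:310:4])
for th in (50,70): print("mc",rect(c,dark((234,56,306,152),th),8),"ms",rect(c,dark((400,70,440,102),th),8))
tool=px2plane(c,[(246,199),(323,199),(250,316),(319,316)],st['ee_pos'][2]+9)
print(tool.round(1),tool.mean(0).round(1),np.linalg.norm(tool[0]-tool[1]),np.linalg.norm(tool[0]-tool[2]))
M=R.from_euler('xyz',st['ee_rot'],degrees=True).as_matrix()
print("in tool",((tool.mean(0)-st['ee_pos'])@M).round(1), st['ee_pos'].round(1))
print("yaw cover-long", [np.degrees(np.arctan2(-(tool[a]-tool[b])[0],(tool[a]-tool[b])[1])).round(2) for a,b in((0,2),(1,3))])
plan(432,-300,60)
```

```text
[190 171 170  63  42  42  41  41  41  41  41  42  40  39  41  39  40 157
 170 166]
mc [ 434.4 -294.3   60.5   93.2   -9.9] ms [ 607.2 -303.5   23.6   24.4   80.8]
mc [ 434.4 -294.5   62.8   95.3  -10. ] ms [ 606.6 -303.4   25.3   25.9   -3.6]
[[ 419.2 -359.6  207.4]
 [ 461.6 -367.1  207.4]
 [ 406.2 -433.4  207.4]
 [ 448.7 -440.8  207.4]] [ 433.9 -400.2  207.4] 43.032297157941194 74.91416414367383
in tool [-9.   1.4  1.2] [ 432.7 -398.8  198.4]
yaw cover-long [np.float64(-10.0), np.float64(-9.88)]
call 0 offset [138.4 -17.8 -97.2] rot x -0.0
from [ 432.7 -398.8  198.4] yaw -9.97 tiltx [-0.0023  0.0029 -1.    ]
```

```bash
python3 -m handwheel '{"gripper":[1,1,1,1,1],"offset":[[25,-3,-22],[60,-8,-50],[95,-12,-80],[120,-16,-98],[133,-17.8,-104.3]],"rot":[[0,0,0],[0,0,0],[0,0,0],[0,0,0],[0,0,0]]}'
python3 -m handwheel '{"gripper":[1,1,1,1,1],"offset":[[0,0,0],[0,0,0],[0,0,0],[0,0,0],[0,0,0]],"rot":[[0,0,0],[0,0,0],[0,0,0],[0,0,0],[0,0,0]]}'
python3 -c "
from h import *
plan(433.2,-293,14,-9.97)
look('side','s6')
"
```

```text
time_s: 6.92
ee_pos: [430.1, -287.9, 62.8]
ee_rot: [-121.2, 89.4, 139.0]
force: [-0.9, 0.0, -1.1]
gripper_width: 63.0
time_s: 7.33
ee_pos: [434.7, -295.7, 68.2]
ee_rot: [65.3, 89.8, -34.8]
force: [-0.2, 0.3, -0.6]
gripper_width: 63.1
call 0 offset [54.2 -2.  -2.4] rot x -0.1
from [ 434.7 -295.7   68.2] yaw -10.04 tiltx [ 0.0025 -0.0017 -1.    ]
```

```bash
python3 -m handwheel '{"gripper":[1,1,1,1,1],"offset":[[14,0,-1],[28,-1,-1],[38,-1,-1],[43,-1,-1],[45,-1,-1]],"rot":[[0,0,0],[0,0,0],[0,0,0],[0,0,0],[0,0,0]]}'
python3 -m handwheel '{"gripper":[1,1,1,1,1],"offset":[[0,0,0],[0,0,0],[0,0,0],[0,0,0],[0,0,0]],"rot":[[0,0,0],[0,0,0],[0,0,0],[0,0,0],[0,0,0]]}'
python3 -c "
from h import *
plan(433.2,-293,11.2,-9.97)
"
```

```text
time_s: 7.8
ee_pos: [432.7, -293.4, 21.3]
ee_rot: [-119.4, 89.9, 140.6]
force: [0.4, 1.1, -0.5]
gripper_width: 62.7
time_s: 8.22
ee_pos: [433.3, -293.5, 22.3]
ee_rot: [70.8, 89.9, -29.2]
force: [0.1, 0.8, -1.2]
gripper_width: 63.1
call 0 offset [11.1 -0.2 -0.5] rot x -0.0
from [ 433.3 -293.5   22.3] yaw -10.01 tiltx [ 8.e-04 -5.e-04 -1.e+00]
```

```bash
python3 -m handwheel '{"gripper":[1,1,1,1,1],"offset":[[4,0,-0.4],[7,0,-0.4],[9,0,-0.4],[10.5,0,-0.4],[11,0,-0.4]],"rot":[[0,0,0],[0,0,0],[0,0,0],[0,0,0],[0,0,0]]}'
python3 -m handwheel '{"gripper":[1,1,1],"offset":[[0,0,0],[0,0,0],[0,0,0]],"rot":[[0,0,0],[0,0,0],[0,0,0]]}'
```

```text
time_s: 8.63
ee_pos: [432.9, -292.8, 10.9]
ee_rot: [-124.0, 89.9, 136.0]
force: [-1.3, 1.6, 6.1]
gripper_width: 62.8
time_s: 8.88
ee_pos: [432.9, -292.8, 11.0]
ee_rot: [-128.2, 90.0, 131.8]
force: [-0.9, 0.6, 3.4]
gripper_width: 62.6
```

```bash
python3 -m handwheel '{"gripper":[0.5,0,0,0,0],"offset":[[0,0,0],[0,0,0],[0,0,0],[0,0,0],[0,0,0]],"rot":[[0,0,0],[0,0,0],[0,0,0],[0,0,0],[0,0,0]]}'
python3 -m handwheel '{"gripper":[0,0,0,0,0],"offset":[[-10,0,0],[-35,0,0],[-70,0,10],[-105,0,35],[-140,0,60]],"rot":[[0,0,0],[0,0,0],[0,0,0],[0,0,0],[0,0,0]]}'
python3 -m handwheel '{"gripper":[0,0,0,0,0],"offset":[[-20,0,25],[-30,0,40],[-30,0,40],[-30,0,40],[-30,0,40]],"rot":[[0,0,0],[0,0,0],[0,0,0],[0,0,0],[0,0,0]]}'
python3 -c "
from h import *
look('wrist','w7');look('top','t7')
"
```

```text
time_s: 9.3
ee_pos: [433.3, -293.2, 10.8]
ee_rot: [70.4, 90.0, -29.6]
force: [-1.1, 0.1, -0.2]
gripper_width: 87.1
time_s: 9.72
ee_pos: [422.8, -350.5, 151.1]
ee_rot: [75.6, 90.0, -24.3]
force: [0.6, -0.4, -0.1]
gripper_width: 91.1
time_s: 10.13
ee_pos: [415.4, -388.7, 178.0]
ee_rot: [-138.4, 89.9, 121.6]
force: [0.2, 0.8, -0.2]
gripper_width: 90.8
```

View pics/w7.png

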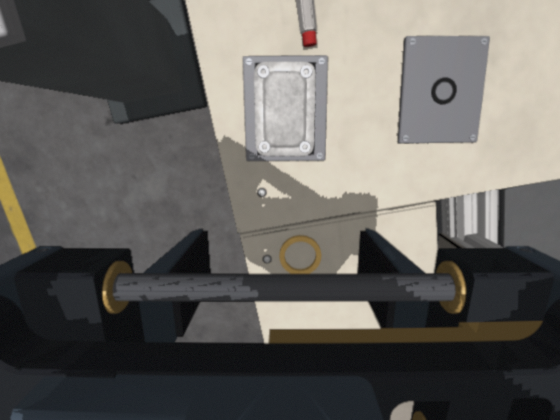

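Run:
```python
from h import *
f=cv2.imread("pics/w7.png");cv2.imwrite("pics/w7z.png",cv2.resize(f[45:170,230:340],None,fx=4.5,fy=4.5,interpolation=cv2.INTER_CUBIC))
```

```text
(no output)
```

View pics/w7z.png

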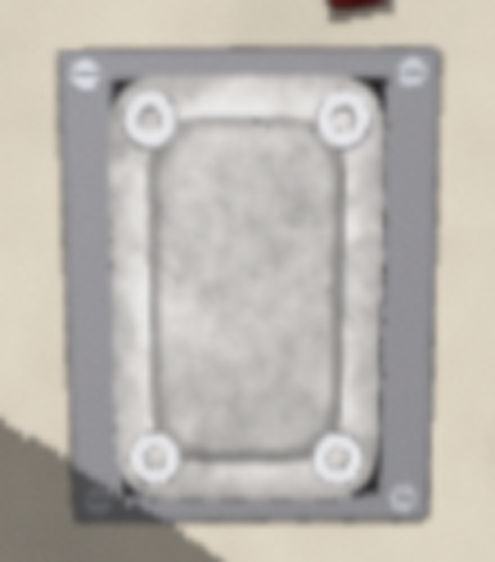

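Run:
```python
from h import *
c=cam("wrist")
A=np.array([(85,73),(413,71),(97,500),(404,497)])/4.5+[230,45]
B=np.array([(150,119),(343,117),(155,458),(339,457)])/4.5+[230,45]
for P,z in((A,8),(B,20)):
    q=px2plane(c,P,z); m=q.mean(0)
    print(m.round(1), [round(np.linalg.norm(q[a]-q[b]),1) for a,b in((0,1),(0,2),(2,3),(1,3))], [round(float(np.degrees(np.arctan2(-(q[a]-q[b])[0],(q[a]-q[b])[1]))),2) for a,b in((0,2),(1,3))])
plan(560,80,213,-10)
```

```text
[ 434.8 -294.4    8. ] [np.float64(76.6), np.float64(98.7), np.float64(76.9), np.float64(98.4)] [-9.79, -9.58]
[ 433.9 -295.1   20. ] [np.float64(43.8), np.float64(75.6), np.float64(44.1), np.float64(75.8)] [-9.98, -9.69]
call 0 offset [ -11.8   20.4 -162.1] rot x 0.0
call 1 offset [ -11.8   20.4 -162.1] rot x 0.0
call 2 offset [ -11.8   20.3 -162.1] rot x 0.0
from [ 415.6 -388.4  177.6] yaw -9.96 tiltx [-0.0018  0.0023 -1.    ]
```

```bash
python3 -m handwheel '{"gripper":[0,0,0,0,0],"offset":[[-5,8,-30],[-10,16,-65],[-15,24,-103],[-20,32,-140],[-25,40,-175]],"rot":[[0,0,0],[0,0,0],[0,0,0],[0,0,0],[0,0,0]]}'
python3 -c "
from h import *
plan(595,30,213,-3)"
```

```text
time_s: 10.65
ee_pos: [485.6, -221.6, 203.1]
ee_rot: [-117.5, 89.9, 142.5]
force: [0.7, -0.5, -0.3]
gripper_width: 90.9
call 0 offset [  -5.    32.1 -133.4] rot x -3.5
call 1 offset [  -5.    40.1 -131.2] rot x -3.5
from [ 485.6 -221.6  203.1] yaw -9.96 tiltx [-0.0018  0.0014 -1.    ]
```

```bash
python3 -m handwheel '{"gripper":[0,0,0,0,0],"offset":[[-1,7,-28],[-2,14,-56],[-3,20,-84],[-4,26,-110],[-5,32,-133]],"rot":[[-1,0,0],[-2,0,0],[-3,0,0],[-3.5,0,0],[-3.5,0,0]]}'
python3 -m handwheel '{"gripper":[0,0,0,0,0],"offset":[[-1,9,-29],[-2,18,-60],[-3,28,-92],[-4,36,-118],[-5,40,-131]],"rot":[[-1,0,0],[-2,0,0],[-3,0,0],[-3.5,0,0],[-3.5,0,0]]}'
python3 -m handwheel '{"gripper":[0,0,0,0,0],"offset":[[0,0,0],[0,0,0],[0,0,0],[0,0,0],[0,0,0]],"rot":[[0,0,0],[0,0,0],[0,0,0],[0,0,0],[0,0,0]]}'
python3 -c "
from h import *
look('wrist','w8')"
```

```text
time_s: 11.07
ee_pos: [540.0, -96.3, 207.9]
ee_rot: [-107.7, 89.9, 155.9]
force: [-0.4, -0.2, 0.6]
gripper_width: 91.2
time_s: 11.48
ee_pos: [595.1, 30.2, 212.7]
ee_rot: [-124.1, 89.9, 143.1]
force: [-0.1, 0.3, -0.3]
gripper_width: 90.7
time_s: 11.9
ee_pos: [594.5, 25.3, 213.8]
ee_rot: [-47.0, 90.0, -140.1]
force: [-1.1, -0.3, 0.1]
gripper_width: 91.3
```

View pics/w8.png

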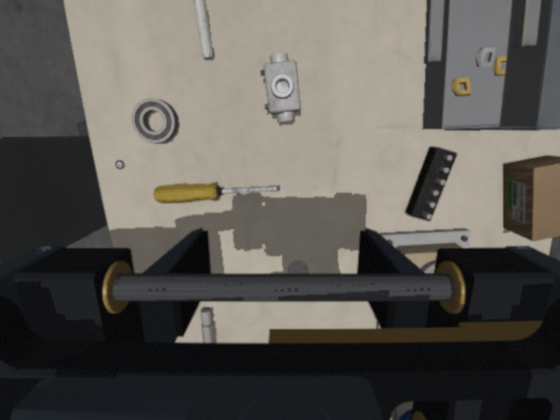

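Run:
```python
from h import *
f=cv2.imread("pics/w8.png");cv2.imwrite("pics/w8z.png",cv2.resize(f[40:140,240:325],None,fx=6,fy=6,interpolation=cv2.INTER_CUBIC))
t=cv2.imread("pics/t7.png");cv2.imwrite("pics/t7z.png",cv2.resize(t[165:290,105:275],None,fx=4.5,fy=4.5,interpolation=cv2.INTER_CUBIC))
```

```text
(no output)
```

View pics/w8z.png

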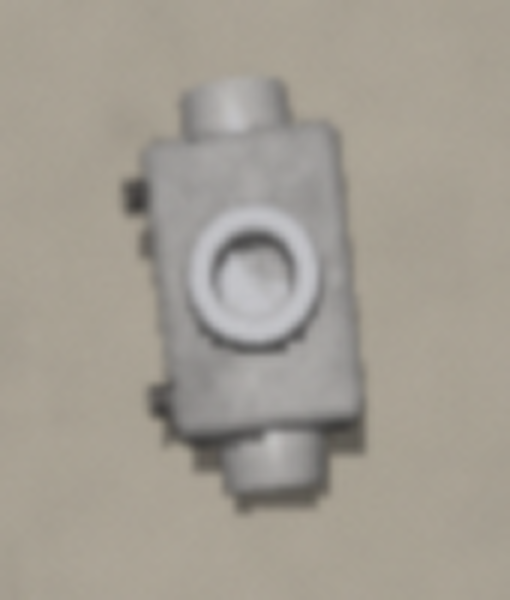

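Run:
```python
from h import *
c=cam("wrist")
A=np.array([(146,146),(338,122),(362,410),(173,436)])/6+[240,40]-0.4
q=px2plane(c,A,36);print(q.round(1),q.mean(0).round(1),[round(np.linalg.norm(q[a]-q[b]),1) for a,b in((0,1),(1,2),(2,3),(3,0))])
y=[np.degrees(np.arctan2(-(q[a]-q[b])[0],(q[a]-q[b])[1])).round(2) for a,b in((0,3),(1,2))]
y+=[np.degrees(np.arctan2((q[a]-q[b])[1],(q[a]-q[b])[0])).round(2) for a,b in((1,0),(2,3))]
print(y)
print("ring",px2plane(c,[[255/6+239.6,276/6+39.6]],44))
S=np.array([(135,195),(160,402)])/6+[240,40]-0.4;print("screws",px2plane(c,S,18).round(1),px2plane(c,S,28).round(1))
f=cv2.imread("pics/w8.png")[:,:,::-1].copy()
```

```text
[[582.1 169.6  36. ]
 [616.7 171.7  36. ]
 [618.9 122.3  36. ]
 [583.7 119.6  36. ]] [600.4 145.8  36. ] [np.float64(34.6), np.float64(49.5), np.float64(35.4), np.float64(50.1)]
[np.float64(1.76), np.float64(2.58), np.float64(3.48), np.float64(4.38)]
ring [[600.4110014  145.50252527  44.        ]]
screws [[578.6 164.8  18. ]
 [580.8 127.1  18. ]] [[579.1 163.   28. ]
 [581.3 126.3  28. ]]
```

Run:
```python
from h import *
f=cv2.imread("pics/side0.png");cv2.imwrite("pics/s0z.png",cv2.resize(f[165:220,250:320],None,fx=9,fy=9,interpolation=cv2.INTER_CUBIC))
```

```text
(no output)
```

View pics/s0z.png

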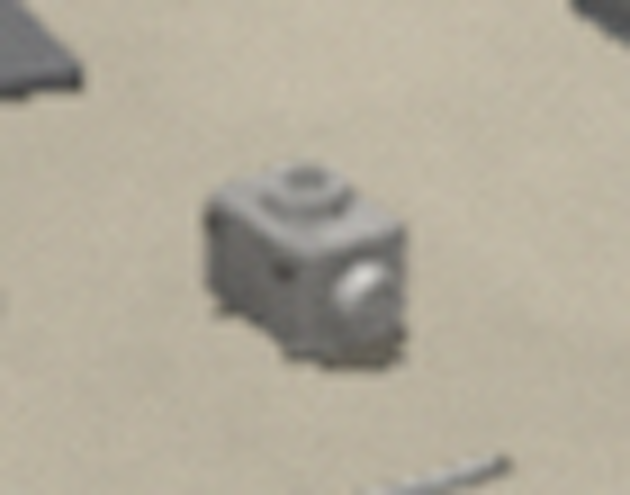

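View pics/t7z.png

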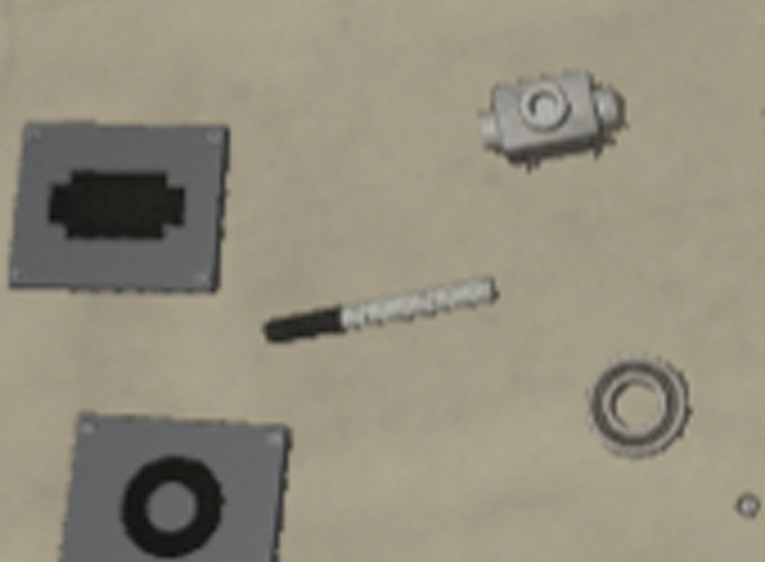

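Run:
```python
from h import *
cs=cam("side");cw=cam("wrist");ct=cam("top")
s=(281.3,194.6); w=np.array((160,402))/6+[239.6,39.6]
for z in (10,14,18,22,26,30): print(z,px2plane(cs,[s],z)[0].round(1),px2plane(cw,[w],z)[0].round(1))
# bias check: near-left top corner of block (BL in wrist) & port ring in side
print("ring side",px2plane(cs,[(250+305/9-.4,165+181/9-.4)],44),"ring top",px2plane(ct,[(105+545/4.5-.4,165+105/4.5-.4)],44))
print("corner side",px2plane(cs,[(250+302/9-.4,165+247/9-.4)],36))
```

```text
10 [598.9 155.7  10. ] [580.4 127.8  10. ]
14 [594.7 149.1  14. ] [580.6 127.4  14. ]
18 [590.5 142.6  18. ] [580.8 127.1  18. ]
22 [586.3 136.   22. ] [581.  126.8  22. ]
26 [582.1 129.4  26. ] [581.2 126.5  26. ]
30 [577.9 122.9  30. ] [581.4 126.2  30. ]
ring side [[597.7381054  144.26512982  44.        ]] ring top [[597.49330699 144.04085697  44.        ]]
corner side [[583.17994344 122.62071028  36.        ]]
```

Run:
```python
from h import *
plan(600.0,145,75,3)
```

```text
call 0 offset [ 138.8   -1.1 -119.8] rot x -6.1
from [594.6  25.4 213.8] yaw -3.1 tiltx [-1.e-04 -1.e-04 -1.e+00]
```

```bash
python3 -m handwheel '{"gripper":[0,0,0,0,0],"offset":[[22,0,-25],[52,0,-52],[84,-1,-80],[110,-1,-104],[128,-1,-116]],"rot":[[-2,0,0],[-4,0,0],[-5,0,0],[-6,0,0],[-6.1,0,0]]}'
python3 -m handwheel '{"gripper":[0,0,0,0,0],"offset":[[8,0,-3],[11,0,-4],[11,0,-4],[11,0,-4],[11,0,-4]],"rot":[[0,0,0],[0,0,0],[0,0,0],[0,0,0],[0,0,0]]}'
python3 -c "
from h import *
plan(600,145,6,3)
f,c=look('wrist','w9')"
```

```text
time_s: 12.37
ee_pos: [598.6, 143.9, 83.1]
ee_rot: [-97.8, 89.8, 175.4]
force: [-0.2, 0.3, 0.5]
gripper_width: 91.3
time_s: 12.78
ee_pos: [601.0, 145.5, 76.5]
ee_rot: [97.2, 89.8, 10.2]
force: [-0.8, 0.0, 0.8]
gripper_width: 91.0
call 0 offset [70.5 -1.   0.4] rot x 0.0
from [601.  145.5  76.5] yaw 3.01 tiltx [ 3.e-03  5.e-04 -1.e+00]
```

View pics/w9.png

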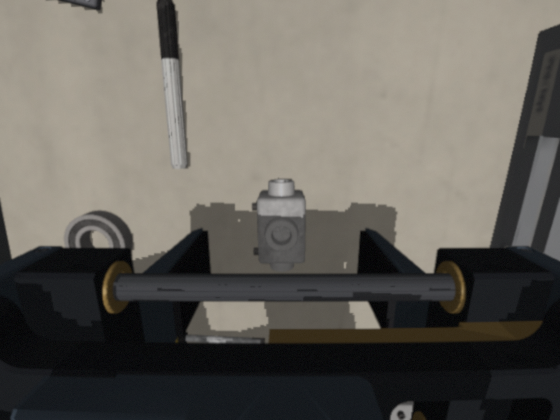

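Run:
```python
from h import *
st=state();c=cam("wrist",st);print(st['ee_pos'].round(1))
print(px2plane(c,[(281,236)],44))
print(px2plane(c,[(258,206),(305,206)],36))
```

```text
[600.9 145.6  76.4]
[[599.90663867 144.96351632  44.        ]]
[[582.04221171 164.44821908  36.        ]
 [616.38815472 166.21852007  36.        ]]
```

```bash
python3 -m handwheel '{"gripper":[0,0,0,0,0],"offset":[[16,0,0],[34,0,0],[52,0,0],[62,0,0],[66,0,0]],"rot":[[0,0,0],[0,0,0],[0,0,0],[0,0,0],[0,0,0]]}'
python3 -m handwheel '{"gripper":[0,0,0,0,0],"offset":[[2,0,0],[2,0,0],[2,0,0],[2,0,0],[2,0,0]],"rot":[[0,0,0],[0,0,0],[0,0,0],[0,0,0],[0,0,0]]}'
python3 -c "
from h import *
plan(600,145,6,3)"
```

```text
time_s: 13.25
ee_pos: [599.3, 145.8, 7.8]
ee_rot: [-81.6, 89.9, -168.5]
force: [0.3, -0.4, 0.1]
gripper_width: 90.9
time_s: 13.67
ee_pos: [600.4, 146.5, 7.6]
ee_rot: [102.2, 89.9, 15.3]
force: [-0.3, -0.2, 0.0]
gripper_width: 91.1
call 0 offset [ 1.6 -0.5  1.5] rot x 0.1
from [600.4 146.5   7.6] yaw 3.09 tiltx [ 1.6e-03  4.0e-04 -1.0e+00]
```

```bash
python3 -m handwheel '{"gripper":[0,0,0.3,0.6,1],"offset":[[1.5,-0.4,1.5],[1.5,-0.4,1.5],[1.5,-0.4,1.5],[1.5,-0.4,1.5],[1.5,-0.4,1.5]],"rot":[[0,0,0],[0,0,0],[0,0,0],[0,0,0],[0,0,0]]}' 20
python3 -m handwheel '{"gripper":[1,1,1,1,1],"offset":[[0,0,0],[0,0,0],[0,0,0],[0,0,0],[0,0,0]],"rot":[[0,0,0],[0,0,0],[0,0,0],[0,0,0],[0,0,0]]}' 20
python3 -m handwheel '{"gripper":[1,1,1,1,1],"offset":[[0,0,0],[0,0,0],[0,0,0],[0,0,0],[0,0,0]],"rot":[[0,0,0],[0,0,0],[0,0,0],[0,0,0],[0,0,0]]}' 25
python3 -c "
from h import *
look('wrist','w10')"
```

```text
time_s: 14.08
ee_pos: [599.6, 144.9, 5.3]
ee_rot: [128.1, 90.0, 41.2]
force: [-0.1, -0.4, 0.4]
gripper_width: 74.0
time_s: 14.5
ee_pos: [599.6, 144.9, 5.3]
ee_rot: [154.5, 90.0, 67.6]
force: [0.4, 0.4, -0.1]
gripper_width: 40.6
time_s: 14.92
ee_pos: [599.5, 144.9, 5.2]
ee_rot: [-176.9, 90.0, 96.2]
force: [0.4, 0.5, 0.2]
gripper_width: 36.0
```

View pics/w10.png

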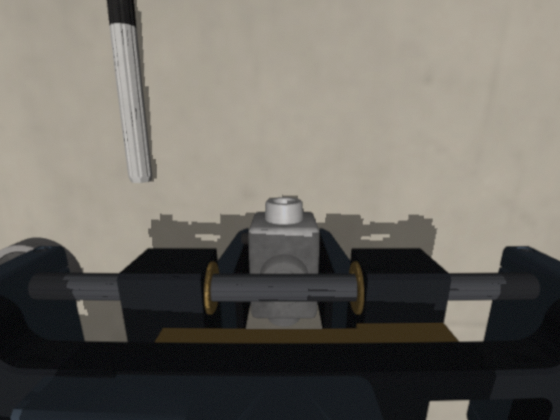

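```bash
python3 -m handwheel '{"gripper":[1,1,1,1,1],"offset":[[-8,0,0],[-26,0,0],[-52,0,0],[-84,0,0],[-112,0,0]],"rot":[[0,0,0],[0,0,0],[0,0,0],[0,0,0],[0,0,0]]}'
python3 -m handwheel '{"gripper":[1,1,1],"offset":[[-12,0,0],[-12,0,0],[-12,0,0]],"rot":[[0,0,0],[0,0,0],[0,0,0]]}'
python3 -c "
from h import *
plan(580,270,200,-8)
look('wrist','w11')"
```

```text
time_s: 15.38
ee_pos: [599.4, 144.8, 119.0]
ee_rot: [-156.4, 90.0, 116.7]
force: [0.7, 1.4, -1.2]
gripper_width: 36.0
time_s: 15.63
ee_pos: [599.5, 144.8, 129.8]
ee_rot: [100.6, 89.9, 13.7]
force: [0.4, -0.9, -2.0]
gripper_width: 35.8
call 0 offset [ -70.2  -12.7 -126. ] rot x 11.1
from [599.5 144.8 129.8] yaw 3.1 tiltx [ 1.1e-03  3.0e-04 -1.0e+00]
```

View pics/w11.png

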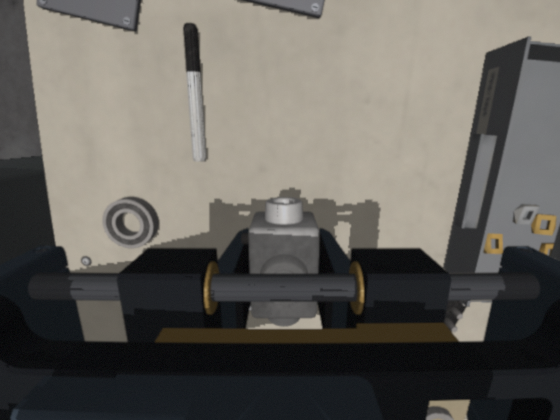

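```bash
python3 -m handwheel '{"gripper":[1,1,1,1,1],"offset":[[-14,-3,-25],[-28,-5,-52],[-44,-8,-80],[-60,-11,-108],[-70,-12.7,-126]],"rot":[[2,0,0],[5,0,0],[8,0,0],[10.5,0,0],[11.1,0,0]]}'
python3 -m handwheel '{"gripper":[1,1,1,1,1],"offset":[[0,0,0],[0,0,0],[0,0,0],[0,0,0],[0,0,0]],"rot":[[0,0,0],[0,0,0],[0,0,0],[0,0,0],[0,0,0]]}'
python3 -c "
from h import *
look('wrist','w12')"
```

```text
time_s: 16.1
ee_pos: [579.1, 272.3, 198.6]
ee_rot: [-93.4, 89.9, 168.6]
force: [0.3, -0.3, -1.4]
gripper_width: 36.1
time_s: 16.52
ee_pos: [579.8, 268.7, 198.0]
ee_rot: [-53.8, 89.9, -151.8]
force: [0.1, -0.5, -1.1]
gripper_width: 35.8
```

View pics/w12.png

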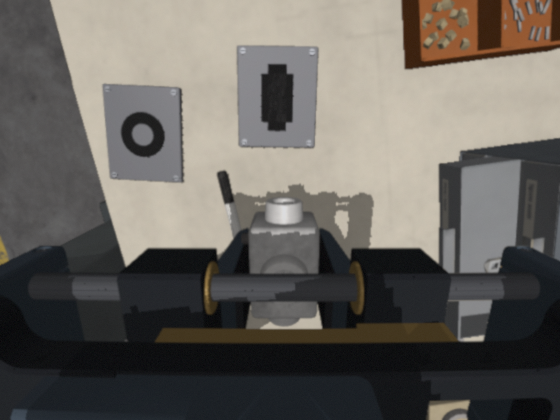

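Run:
```python
from h import *
f=cv2.imread("pics/w12.png");cv2.imwrite("pics/w12z.png",cv2.resize(f[190:335,235:335],None,fx=4,fy=4,interpolation=cv2.INTER_CUBIC))
st=state();c=cam("wrist",st);g=cv2.cvtColor(f,cv2.COLOR_BGR2GRAY)
def dark(box,th):
    o=np.zeros_like(g);u0,v0,u1,v1=box;o[v0:v1,u0:u1]=(g[v0:v1,u0:u1]<th)
    cs,_=cv2.findContours(o,cv2.RETR_EXTERNAL,cv2.CHAIN_APPROX_NONE);return max(cs,key=cv2.contourArea)
for th in (50,70): print("mv",rect(c,dark((245,52,312,142),th),8),"mb",rect(c,dark((112,98,176,170),th),8))
print(st['ee_pos'].round(1))
# prediction of held block with nominal pose
M=R.from_euler('xyz',st['ee_rot'],degrees=True).as_matrix()
pr=lambda l:proj(c,st['ee_pos']+np.array(l)@M.T).round(1)
for l in ([-30.7,-18,-26],[-30.7,18,-26],[-38.7,0,0],[-12.7,0,-36],[-23.2,0,-36],[-30.7,-18,26],[-30.7,18,26],[-23.2,0,36]): print(l,pr(l), ((pr(l)-[235,190])*4).round())
```

```text
mv [588.  378.8  33.7  69.3  -8.2] mb [425.  361.5  48.4  49.8  81.3]
mv [588.6 378.2  34.3  70.6  -9.1] mb [424.4 361.6  50.3  51.1 -13.7]
[579.9 268.8 198.3]
[-30.7, -18, -26] [[245.6 228.7]] [[ 42. 155.]]
[-30.7, 18, -26] [[318.  228.7]] [[332. 155.]]
[-38.7, 0, 0] [[281.8 283.7]] [[187. 375.]]
[-12.7, 0, -36] [[282.  200.9]] [[188.  44.]]
[-23.2, 0, -36] [[281.9 205.5]] [[188.  62.]]
[-30.7, -18, 26] [[249.  319.4]] [[ 56. 518.]]
[-30.7, 18, 26] [[315.  319.3]] [[320. 517.]]
[-23.2, 0, 36] [[282.1 326.5]] [[188. 546.]]
```

View pics/w12z.png

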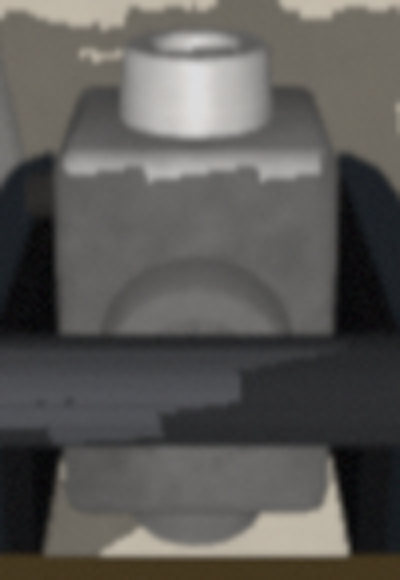

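Run:
```python
from h import *
f=cv2.imread("pics/w12.png");cv2.imwrite("pics/w12y.png",cv2.resize(f[38:155,230:325],None,fx=5,fy=5,interpolation=cv2.INTER_CUBIC))
```

```text
(no output)
```

View pics/w12y.png

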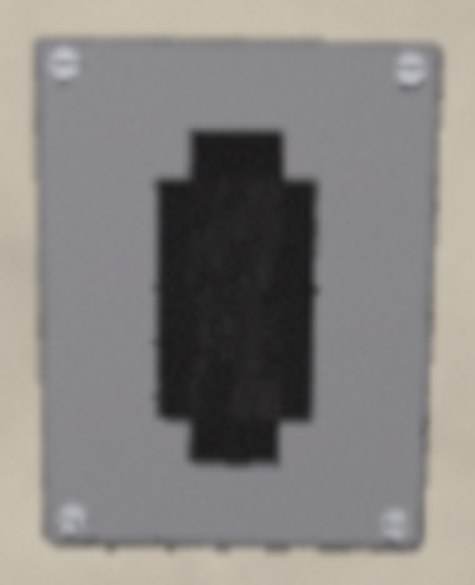

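Run:
```python
from h import *
st=state();c=cam("wrist",st)
A=np.array([(64,63),(411,68),(72,518),(395,523)])/5+[229.6,37.6]
q=px2plane(c,A,8);print(q.mean(0).round(1),[round(np.linalg.norm(q[a]-q[b]),1) for a,b in((0,1),(0,2),(2,3),(1,3))], [round(float(np.degrees(np.arctan2(-(q[a]-q[b])[0],(q[a]-q[b])[1]))),2) for a,b in((0,2),(1,3))],[round(float(np.degrees(np.arctan2((q[a]-q[b])[1],(q[a]-q[b])[0]))),2) for a,b in((1,0),(3,2))])
plan(587.2,378.3,70,-8.5)
```

```text
[588.3 378.9   8. ] [np.float64(76.7), np.float64(98.5), np.float64(76.3), np.float64(98.6)] [-8.84, -9.04] [-8.92, -8.99]
call 0 offset [ 128.3   -8.2 -109.4] rot x 0.4
from [579.9 268.8 198.3] yaw -8.08 tiltx [-1.7e-03 -9.0e-04 -1.0e+00]
```

```bash
python3 -m handwheel '{"gripper":[1,1,1,1,1],"offset":[[20,-2,-22],[48,-4,-48],[78,-6,-76],[104,-7.5,-98],[120,-8.2,-109.5]],"rot":[[0.8,0,0],[0.8,0,0],[0.8,0,0],[0.8,0,0],[0.8,0,0]]}'
python3 -m handwheel '{"gripper":[1,1,1,1,1],"offset":[[12,0,0],[26,0,0],[36,0,0],[41,0,0],[43,0,0]],"rot":[[0,0,0],[0,0,0],[0,0,0],[0,0,0],[0,0,0]]}'
python3 -m handwheel '{"gripper":[1,1,1,1,1],"offset":[[0,0,0],[0,0,0],[0,0,0],[0,0,0],[0,0,0]],"rot":[[0,0,0],[0,0,0],[0,0,0],[0,0,0],[0,0,0]]}'
python3 -c "
from h import *
look('side','s12')
plan(587.1,378.5,13.4,-8.9)"
```

```text
time_s: 16.98
ee_pos: [586.0, 380.5, 75.5]
ee_rot: [-59.1, 89.8, -157.8]
force: [0.1, 0.2, -1.3]
gripper_width: 36.2
time_s: 17.4
ee_pos: [587.3, 378.3, 36.0]
ee_rot: [-31.6, 90.0, -130.5]
force: [-0.2, 1.0, -0.8]
gripper_width: 35.7
time_s: 17.82
ee_pos: [587.5, 379.7, 37.0]
ee_rot: [132.2, 89.9, 33.4]
force: [0.4, -0.9, -0.9]
gripper_width: 35.8
call 0 offset [23.4 -0.1  1.2] rot x 0.1
from [587.4 379.7  36.8] yaw -8.8 tiltx [ 7.e-04  5.e-04 -1.e+00]
```

View pics/s12.png

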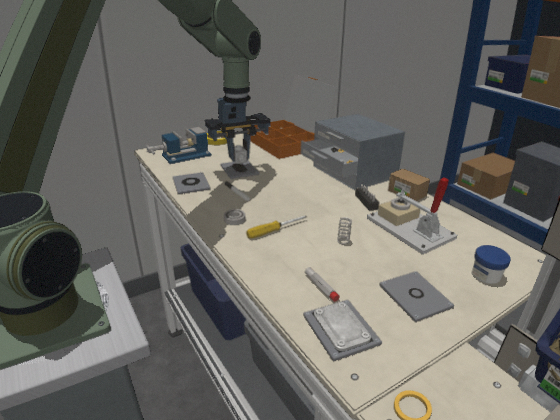

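```bash
python3 -m handwheel '{"gripper":[1,1,1,1,1],"offset":[[6,0,1],[12,0,1],[17,0,1],[20,0,1],[21.5,0,1]],"rot":[[0,0,0],[0,0,0],[0,0,0],[0,0,0],[0,0,0]]}'
python3 -m handwheel '{"gripper":[1,1,1,1],"offset":[[1,0,0],[1.5,0,0],[1.5,0,0],[1.5,0,0]],"rot":[[0,0,0],[0,0,0],[0,0,0],[0,0,0]]}'
python3 -c "
from h import *
plan(587.1,378.5,13.4,-8.9)"
```

```text
time_s: 18.28
ee_pos: [586.5, 378.3, 13.5]
ee_rot: [-51.0, 89.9, -149.8]
force: [0.4, 0.7, -0.9]
gripper_width: 35.7
time_s: 18.62
ee_pos: [587.3, 378.7, 13.5]
ee_rot: [134.3, 90.0, 35.5]
force: [0.1, 0.8, -1.1]
gripper_width: 35.9
call 0 offset [ 0.1 -0.2  0.3] rot x 0.1
from [587.3 378.7  13.5] yaw -8.81 tiltx [ 7.e-04  5.e-04 -1.e+00]
```

```bash
python3 -m handwheel '{"gripper":[1,1,1],"offset":[[0.8,0,0],[0.8,0,0],[0.8,0,0]],"rot":[[0,0,0],[0,0,0],[0,0,0]]}'
```

```text
time_s: 18.87
ee_pos: [587.4, 378.8, 13.3]
ee_rot: [132.8, 89.9, 34.0]
force: [-1.0, -0.1, 3.0]
gripper_width: 35.6
```

```bash
python3 -m handwheel '{"gripper":[0.7,0.4,0,0,0],"offset":[[0,0,0],[0,0,0],[0,0,0],[0,0,0],[0,0,0]],"rot":[[0,0,0],[0,0,0],[0,0,0],[0,0,0],[0,0,0]]}'
python3 -m handwheel '{"gripper":[0,0,0,0,0],"offset":[[-12,0,0],[-45,0,0],[-80,0,5],[-115,0,30],[-150,0,60]],"rot":[[0,0,0],[0,0,0],[0,0,0],[0,0,0],[0,0,0]]}'
python3 -m handwheel '{"gripper":[0,0,0,0,0],"offset":[[-25,0,35],[-35,0,50],[-35,0,50],[-35,0,50],[-35,0,50]],"rot":[[0,0,0],[0,0,0],[0,0,0],[0,0,0],[0,0,0]]}'
python3 -c "
from h import *
look('wrist','w13');look('top','t13')
f=cv2.imread('pics/w13.png');cv2.imwrite('pics/w13z.png',cv2.resize(f[20:180,90:330],None,fx=3.2,fy=3.2,interpolation=cv2.INTER_CUBIC))"
```

```text
time_s: 19.28
ee_pos: [587.0, 378.5, 12.1]
ee_rot: [-52.3, 90.0, -151.1]
force: [-0.3, 0.0, 0.2]
gripper_width: 59.5
time_s: 19.7
ee_pos: [578.6, 323.7, 160.7]
ee_rot: [133.1, 89.9, 34.4]
force: [0.0, 0.1, -0.0]
gripper_width: 90.9
time_s: 20.12
ee_pos: [570.3, 274.2, 191.7]
ee_rot: [-83.1, 89.9, 178.1]
force: [-0.5, 0.0, -0.3]
gripper_width: 91.3
```

View pics/w13z.png

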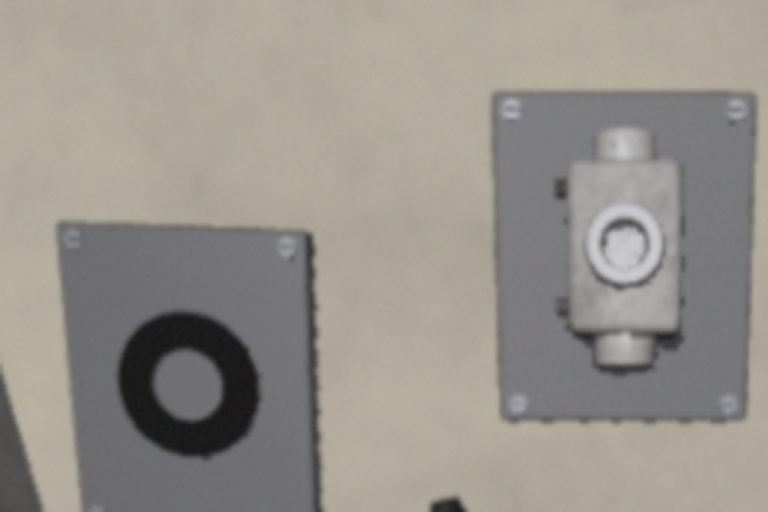

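Run:
```python
from h import *
st=state();c=cam("wrist",st)
u=lambda a:np.array(a)/3.2+[89.65,19.65]
q=px2plane(c,u([(511,109),(737,109),(517,404),(729,404)]),8);r=px2plane(c,u([(625,244)]),52);b=px2plane(c,u([(570,163),(679,160),(680,331),(573,331)]),44)
print("pad",q.mean(0).round(1),"ring",r.round(1),"top face",b.mean(0).round(1))
print([np.degrees(np.arctan2(-(v)[0],(v)[1])).round(2) for v in(q[0]-q[2],q[1]-q[3],b[0]-b[3],b[1]-b[2])])
g=cv2.cvtColor(cv2.imread("pics/w13.png"),cv2.COLOR_BGR2GRAY)
o=np.zeros_like(g);o[112:168,122:176]=g[112:168,122:176]<60
cs,_=cv2.findContours(o,cv2.RETR_EXTERNAL,cv2.CHAIN_APPROX_NONE);print("mb",rect(c,max(cs,key=cv2.contourArea),8))
ct=cam("top");t=cv2.imread("pics/top0.png")[:,:,::-1].copy()
k=grey(t,(230,240,265,272),18);print("bearing top",rect(ct,k,13))
w=cv2.imread("pics/w8.png")[:,:,::-1].copy()
plan(441,30,200,-5)
```

```text
pad [587.6 378.5   8. ] ring [[588.2 379.4  52. ]] top face [588.3 379.1  44. ]
[np.float64(-9.04), np.float64(-8.82), np.float64(-8.37), np.float64(-7.59)]
mb [424.5 361.1  50.3  50.3  14.3]Traceback (most recent call last):
  File "<stdin>", line 11, in <module>
  File "h.py", line 46, in grey
    return max(cs,key=cv2.contourArea)
ValueError: max() iterable argument is empty
```

Run:
```python
from h import *
plan(441,20,200,-5)
```

```text
call 0 offset [ -4.5 -44.5 135.6] rot x -1.9
call 1 offset [ -4.5 -48.9 134.1] rot x -1.9
from [570.1 274.5 191.1] yaw -8.75 tiltx [-3.e-03 -8.e-04 -1.e+00]
```

```bash
python3 -m handwheel '{"gripper":[0,0,0,0,0],"offset":[[-1,-8,25],[-2,-17,53],[-3,-27,82],[-4,-36,110],[-4.5,-45,136]],"rot":[[0,0,0],[-1,0,0],[-1,0,0],[-1.9,0,0],[-1.9,0,0]]}'
python3 -m handwheel '{"gripper":[0,0,0,0,0],"offset":[[-1,-10,29],[-2,-21,60],[-3,-33,92],[-4,-43,120],[-4.5,-49,134]],"rot":[[0,0,0],[-1,0,0],[-1,0,0],[-1.9,0,0],[-1.9,0,0]]}'
python3 -m handwheel '{"gripper":[0,0,0,0,0],"offset":[[0,0,0],[0,0,0],[0,0,0],[0,0,0],[0,0,0]],"rot":[[0,0,0],[0,0,0],[0,0,0],[0,0,0],[0,0,0]]}'
python3 -c "
from h import *
look('wrist','w14')"
```

```text
time_s: 20.63
ee_pos: [504.4, 145.8, 196.1]
ee_rot: [-69.3, 89.8, -166.1]
force: [1.2, -0.9, 1.7]
gripper_width: 91.3
time_s: 21.05
ee_pos: [439.0, 17.5, 201.0]
ee_rot: [-72.0, 89.8, -167.0]
force: [-0.1, -0.1, 0.4]
gripper_width: 90.7
time_s: 21.47
ee_pos: [441.2, 19.9, 201.7]
ee_rot: [-112.1, 90.0, 153.0]
force: [1.0, 0.6, 0.2]
gripper_width: 91.0
```

View pics/w14.png

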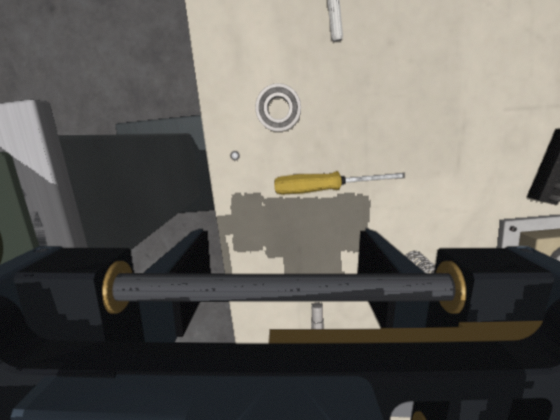

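Run:
```python
from h import *
st=state();c=cam("wrist",st);f=cv2.imread("pics/w14.png")[:,:,::-1].copy()
hsv=cv2.cvtColor(f,cv2.COLOR_RGB2HSV);print(hsv[107,246:310:4,1],hsv[107,246:310:4,2])
k=grey(f,(250,78,306,140),18);print(cv2.boundingRect(k),cv2.minEnclosingCircle(k))
for z in(8,12,15):print(rect(c,k,z))
plan(440,117,70,-3)
```

```text
[31 32 29 12 14 12 29 29 32 30 30 13 11 14 28 31] [207 208 205 174 110 192 202 201 201 202 205 204 118 187 198 200]
(256, 84, 45, 47) ((277.76043701171875, 106.8856430053711), 23.599573135375977)
[444.1 119.8  51.   51.2  85. ]
[444.1 119.5  50.4  50.6  85. ]
[444.1 119.3  50.   50.2  85. ]
call 0 offset [131.7  -9.5 -96.8] rot x -1.9
from [441.1  19.7 201.7] yaw -4.93 tiltx [-5.e-04  2.e-04 -1.e+00]
```

```bash
python3 - <<'E'
from h import *
plan(442.8,119.3,40)
E
python3 -m handwheel '{"gripper":[0,0,0,0,0],"offset":[[25,-1,-20],[60,-3,-45],[100,-5,-72],[132,-6,-92],[150,-6.8,-99.3]],"rot":[[0,0,0],[0,0,0],[0,0,0],[0,0,0],[0,0,0]]}'
python3 -m handwheel '{"gripper":[0,0,0,0,0],"offset":[[8,0,0],[17,0,0],[21,0,0],[22,0,0],[22,0,0]],"rot":[[0,0,0],[0,0,0],[0,0,0],[0,0,0],[0,0,0]]}'
python3 -m handwheel '{"gripper":[0,0,0,0],"offset":[[0,0,0],[0,0,0],[0,0,0],[0,0,0]],"rot":[[0,0,0],[0,0,0],[0,0,0],[0,0,0]]}'
python3 - <<'E'
from h import *
plan(442.8,119.3,3.5)
E
```

```text
call 0 offset [161.7  -6.9 -99.3] rot x -0.0
from [441.1  19.7 201.7] yaw -4.93 tiltx [-5.e-04  2.e-04 -1.e+00]
time_s: 21.93
ee_pos: [441.2, 120.7, 49.2]
ee_rot: [-84.6, 89.8, -179.5]
force: [-0.1, -1.0, 0.5]
gripper_width: 91.6
time_s: 22.35
ee_pos: [443.4, 118.0, 30.9]
ee_rot: [107.7, 89.9, 12.7]
force: [-0.4, 0.9, 0.1]
gripper_width: 91.1
time_s: 22.68
ee_pos: [442.9, 118.4, 30.6]
ee_rot: [112.2, 89.9, 17.2]
force: [0.1, 0.5, -0.7]
gripper_width: 91.2
call 0 offset [27.1 -0.2 -0.9] rot x -0.0
from [442.9 118.4  30.6] yaw -5.03 tiltx [ 1.1e-03  3.0e-04 -1.0e+00]
```

```bash
python3 -m handwheel '{"gripper":[0,0,0,0,0],"offset":[[7,0,-0.9],[15,0,-0.9],[21,0,-0.9],[25,0,-0.9],[27,0,-0.9]],"rot":[[0,0,0],[0,0,0],[0,0,0],[0,0,0],[0,0,0]]}'
python3 -m handwheel '{"gripper":[0,0.3,0.6,1,1],"offset":[[0,0,0],[0,0,0],[0,0,0],[0,0,0],[0,0,0]],"rot":[[0,0,0],[0,0,0],[0,0,0],[0,0,0],[0,0,0]]}' 25
python3 -m handwheel '{"gripper":[1,1,1,1,1],"offset":[[0,0,0],[0,0,0],[0,0,0],[0,0,0],[0,0,0]],"rot":[[0,0,0],[0,0,0],[0,0,0],[0,0,0],[0,0,0]]}' 25
python3 - <<'E'
from h import *
plan(442.8,119.3,3.5)
E
```

```text
time_s: 23.1
ee_pos: [442.0, 119.2, 2.0]
ee_rot: [-73.8, 89.9, -168.8]
force: [-0.2, -0.1, -0.4]
gripper_width: 91.3
time_s: 23.52
ee_pos: [442.9, 119.4, 3.3]
ee_rot: [115.8, 90.0, 20.8]
force: [-0.3, -0.1, 0.6]
gripper_width: 67.3
time_s: 23.93
ee_pos: [442.8, 119.4, 3.2]
ee_rot: [121.6, 90.0, 26.6]
force: [0.1, 0.7, 2.0]
gripper_width: 51.2
call 0 offset [-0.3 -0.   0.1] rot x -0.0
from [442.8 119.4   3.2] yaw -5.01 tiltx [ 3.e-04  2.e-04 -1.e+00]
```

```bash
python3 -m handwheel '{"gripper":[1,1,1,1,1],"offset":[[-8,0,0],[-26,0,0],[-52,0,0],[-84,0,0],[-112,0,-10]],"rot":[[0,0,0],[0,0,0],[0,0,0],[0,0,0],[0,0,0]]}'
python3 -m handwheel '{"gripper":[1,1,1,1,1],"offset":[[-25,0,-25],[-48,1,-55],[-66,2,-86],[-76,3,-112],[-80,4,-128]],"rot":[[0,0,0],[0,0,0],[0,0,0],[0,0,0],[0,0,0]]}'
python3 -m handwheel '{"gripper":[1,1,1,1,1],"offset":[[0,0,0],[0,0,0],[0,0,0],[0,0,0],[0,0,0]],"rot":[[0,0,0],[0,0,0],[0,0,0],[0,0,0],[0,0,0]]}'
python3 -c "
from h import *
look('wrist','w15')"
```

```text
time_s: 24.35
ee_pos: [442.7, 128.3, 116.7]
ee_rot: [-48.7, 89.9, -143.8]
force: [0.7, 0.7, -1.8]
gripper_width: 50.9
time_s: 24.77
ee_pos: [459.5, 259.3, 197.6]
ee_rot: [134.3, 89.7, 39.4]
force: [0.2, -0.3, -2.7]
gripper_width: 51.2
time_s: 25.18
ee_pos: [458.3, 255.3, 194.6]
ee_rot: [-50.1, 89.9, -145.2]
force: [0.8, 0.3, -1.1]
gripper_width: 50.9
```

View pics/w15.png

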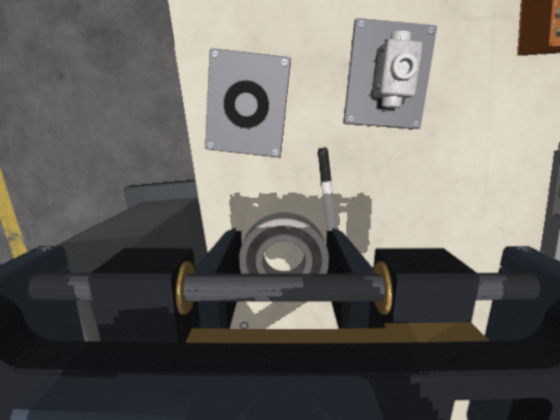

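Run:
```python
from h import *
f=cv2.imread("pics/w15.png");cv2.imwrite("pics/w15z.png",cv2.resize(f[200:335,220:345],None,fx=4,fy=4,interpolation=cv2.INTER_CUBIC))
st=state();c=cam("wrist",st);g=cv2.cvtColor(f,cv2.COLOR_BGR2GRAY)
o=np.zeros_like(g);o[76:134,218:272]=g[76:134,218:272]<60
cs,_=cv2.findContours(o,cv2.RETR_EXTERNAL,cv2.CHAIN_APPROX_NONE);print("mb",rect(c,max(cs,key=cv2.contourArea),8))
M=R.from_euler('xyz',st['ee_rot'],degrees=True).as_matrix()
for l in ([-11.7,0,0],[-11.7,0,-26],[-11.7,0,-12.5],[-11.7,26,0],[-11.7,-26,0],[-11.7,0,26]):
    p=proj(c,st['ee_pos']+np.array(l)@M.T);print(l,p.round(1),((p-[220,200])*4).round())
print(st['ee_pos'])
```

```text
mb [425.8 361.4  48.   49.8  -7.7]
[-11.7, 0, 0] [[282.1 260.9]] [[248. 243.]]
[-11.7, 0, -26] [[282.  217.9]] [[248.  72.]]
[-11.7, 0, -12.5] [[282.1 240.7]] [[248. 163.]]
[-11.7, 26, 0] [[326.8 260.8]] [[427. 243.]]
[-11.7, -26, 0] [[237.4 260.8]] [[ 70. 243.]]
[-11.7, 0, 26] [[282.2 300.4]] [[249. 402.]]
[458.45390824 255.43701157 194.76546708]
```

View pics/w15z.png

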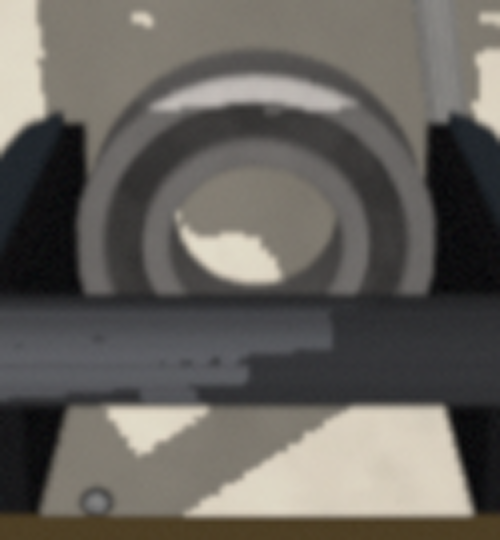

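Run:
```python
from h import *
plan(424,361.5,60)
```

```text
call 0 offset [ 134.8  -43.7 -102.6] rot x -0.0
from [458.5 255.4 194.8] yaw -5.08 tiltx [-8.e-04 -5.e-04 -1.e+00]
```

```bash
python3 -m handwheel '{"gripper":[1,1,1,1,1],"offset":[[20,-8,-20],[50,-20,-46],[85,-31,-73],[115,-40,-94],[135,-43.7,-102.6]],"rot":[[0,0,0],[0,0,0],[0,0,0],[0,0,0],[0,0,0]]}'
python3 -m handwheel '{"gripper":[1,1,1,1,1],"offset":[[12,0,0],[24,0,0],[32,0,0],[36,0,0],[36,0,0]],"rot":[[0,0,0],[0,0,0],[0,0,0],[0,0,0],[0,0,0]]}'
python3 -m handwheel '{"gripper":[1,1,1,1,1],"offset":[[0,0,0],[0,0,0],[0,0,0],[0,0,0],[0,0,0]],"rot":[[0,0,0],[0,0,0],[0,0,0],[0,0,0],[0,0,0]]}'
python3 - <<'E'
from h import *
plan(424,361.5,11.5)
E
```

```text
time_s: 25.65
ee_pos: [422.1, 363.5, 57.1]
ee_rot: [-63.6, 89.8, -158.6]
force: [-0.5, -0.6, -0.9]
gripper_width: 51.5
time_s: 26.07
ee_pos: [424.0, 361.8, 23.4]
ee_rot: [-46.3, 89.9, -141.4]
force: [-0.6, -0.0, -2.4]
gripper_width: 51.1
time_s: 26.48
ee_pos: [424.4, 362.6, 24.6]
ee_rot: [138.5, 89.9, 43.5]
force: [-0.4, 0.4, -1.7]
gripper_width: 50.8
call 0 offset [13.1 -0.3  1.2] rot x -0.0
from [424.4 362.6  24.6] yaw -5.02 tiltx [ 8.e-04  7.e-04 -1.e+00]
```

```bash
python3 -m handwheel '{"gripper":[1,1,1,1,1],"offset":[[4,0,0.6],[8,0,0.6],[11,0,0.6],[12.5,0,0.6],[13,0,0.6]],"rot":[[0,0,0],[0,0,0],[0,0,0],[0,0,0],[0,0,0]]}'
python3 -m handwheel '{"gripper":[1,1,1],"offset":[[0.6,0,0.2],[0.6,0,0.2],[0.6,0,0.2]],"rot":[[0,0,0],[0,0,0],[0,0,0]]}'
```

```text
time_s: 26.9
ee_pos: [423.7, 361.6, 11.2]
ee_rot: [-46.1, 89.9, -141.1]
force: [-1.9, -1.6, 5.8]
gripper_width: 51.2
time_s: 27.15
ee_pos: [423.7, 361.6, 11.2]
ee_rot: [-65.9, 90.0, -160.9]
force: [-1.9, -1.4, 5.6]
gripper_width: 51.0
```

```bash
python3 -m handwheel '{"gripper":[0.7,0.4,0,0,0],"offset":[[0,0,0],[0,0,0],[0,0,0],[0,0,0],[0,0,0]],"rot":[[0,0,0],[0,0,0],[0,0,0],[0,0,0],[0,0,0]]}'
python3 -m handwheel '{"gripper":[0,0,0,0,0],"offset":[[-8,0,0],[-35,0,0],[-75,5,5],[-115,15,35],[-150,25,65]],"rot":[[0,0,0],[0,0,0],[0,0,0],[0,0,0],[0,0,0]]}'
python3 -m handwheel '{"gripper":[0,0,0,0,0],"offset":[[-25,10,30],[-35,15,42],[-35,15,42],[-35,15,42],[-35,15,42]],"rot":[[0,0,0],[0,0,0],[0,0,0],[0,0,0],[0,0,0]]}'
python3 -c "
from h import *
look('wrist','w16')
f=cv2.imread('pics/w16.png');cv2.imwrite('pics/w16z.png',cv2.resize(f[15:185,190:440],None,fx=3.2,fy=3.2,interpolation=cv2.INTER_CUBIC))
plan(598,-190,205,-5)"
```

```text
time_s: 27.57
ee_pos: [424.2, 361.8, 10.4]
ee_rot: [143.6, 90.0, 48.5]
force: [-0.1, 0.6, 0.2]
gripper_width: 72.0
time_s: 27.98
ee_pos: [441.4, 304.7, 151.8]
ee_rot: [132.5, 89.9, 37.6]
force: [1.5, 0.6, -0.2]
gripper_width: 91.1
time_s: 28.4
ee_pos: [451.4, 261.5, 183.1]
ee_rot: [-74.9, 89.9, -169.9]
force: [0.5, -0.1, 0.8]
gripper_width: 91.0
call 0 offset [ -7.4  61.8 145.8] rot x 0.0
call 1 offset [ -7.4  61.8 145.7] rot x 0.0
call 2 offset [ -7.4  61.8 145.7] rot x 0.0
from [451.3 261.7 182.7] yaw -4.97 tiltx [-3.e-03 -9.e-04 -1.e+00]
```

View pics/w16z.png

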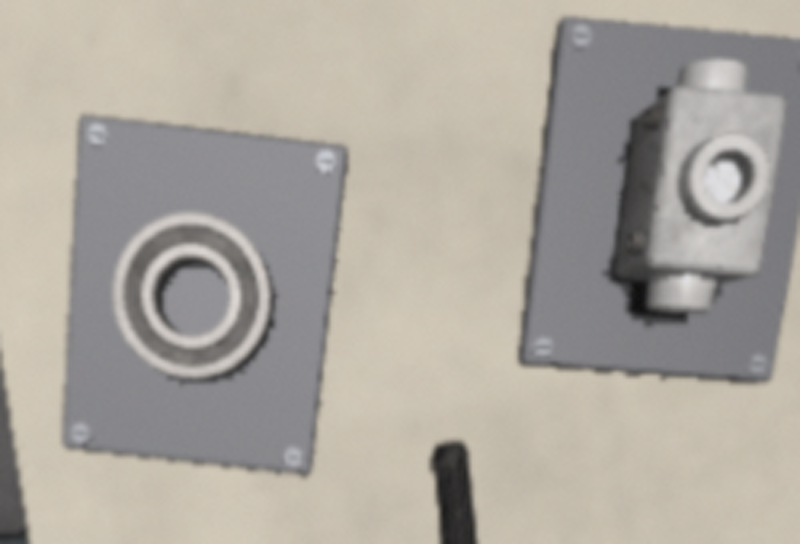

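```bash
python3 - <<'E'
from h import *
c=cam("wrist");u=lambda a:np.array(a)/3.2+[189.65,14.65]
print("pad",px2plane(c,u([(97,134),(326,161),(80,433),(294,457)]),8).mean(0).round(1),"bearing",px2plane(c,u([(192.5,294)]),23).round(1))
E
python3 -m handwheel '{"gripper":[0,0,0,0,0],"offset":[[-3,12,28],[-8,25,58],[-12,39,92],[-16,53,125],[-19,67,158]],"rot":[[0,0,0],[0,0,0],[0,0,0],[0,0,0],[0,0,0]]}'
python3 -m handwheel '{"gripper":[0,0,0,0,0],"offset":[[0,14,33],[0,28,66],[0,42,99],[0,56,132],[0,68,160]],"rot":[[0,0,0],[0,0,0],[0,0,0],[0,0,0],[0,0,0]]}'
python3 - <<'E'
from h import *
plan(598,-190,205,-5)
E
```

```text
pad [425.2 361.2   8. ] bearing [[424.8 362.4  23. ]]
time_s: 28.87
ee_pos: [505.0, 97.6, 202.0]
ee_rot: [-85.7, 89.8, 179.4]
force: [0.2, -0.5, -0.3]
gripper_width: 91.0
time_s: 29.28
ee_pos: [559.3, -68.4, 201.5]
ee_rot: [-94.1, 89.8, 170.9]
force: [1.3, 0.4, -0.2]
gripper_width: 91.2
call 0 offset [ -3.5  49.1 117.8] rot x 0.0
from [559.3 -68.4 201.5] yaw -4.96 tiltx [-2.9e-03  5.0e-04 -1.0e+00]
```

Bearing is within ~1 mm of its pad centre. On to the spring.

```bash
python3 -m handwheel '{"gripper":[0,0,0,0,0],"offset":[[0,14,31],[0,27,62],[-2,38,88],[-3,46,108],[-3.5,49,118]],"rot":[[0,0,0],[0,0,0],[0,0,0],[0,0,0],[0,0,0]]}'
python3 -m handwheel '{"gripper":[0,0,0,0,0],"offset":[[0,0,0],[0,0,0],[0,0,0],[0,0,0],[0,0,0]],"rot":[[0,0,0],[0,0,0],[0,0,0],[0,0,0],[0,0,0]]}'
python3 -c "
from h import *
look('wrist','w17')"
```

```text
time_s: 29.7
ee_pos: [598.4, -190.6, 204.5]
ee_rot: [-97.8, 89.9, 167.2]
force: [0.4, -0.4, -1.0]
gripper_width: 91.5
time_s: 30.12
ee_pos: [597.3, -187.9, 207.0]
ee_rot: [-159.3, 90.0, 105.8]
force: [0.3, 0.6, -0.3]
gripper_width: 91.0
```

View pics/w17.png

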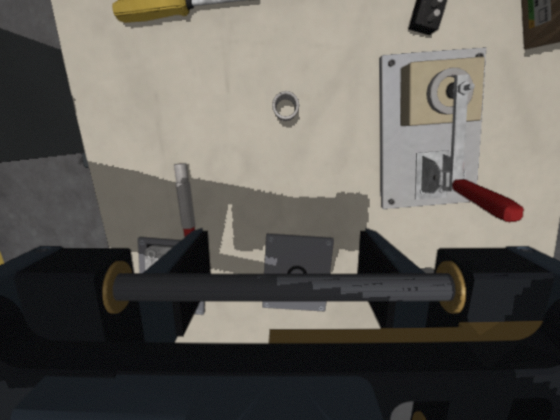

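Run:
```python
from h import *
f=cv2.imread("pics/w17.png");cv2.imwrite("pics/w17z.png",cv2.resize(f[80:140,255:320],None,fx=8,fy=8,interpolation=cv2.INTER_CUBIC))
```

```text
(no output)
```

View pics/w17z.png

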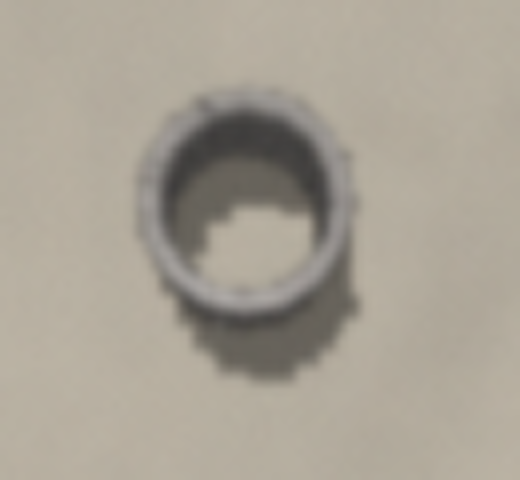

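Run:
```python
from h import *
c=cam("wrist");u=lambda a:np.array(a)/8+[254.55,79.55]
q=px2plane(c,u([(247,202),(140,200),(355,200),(247,88),(247,318)]),54);print(q.round(1))
x,y=q[0,0]-1.3,q[0,1]
plan(x,y,100,-5)
```

```text
[[ 608.8  -89.3   54. ]
 [ 595.1  -87.8   54. ]
 [ 622.7  -90.2   54. ]
 [ 610.   -75.5   54. ]
 [ 607.6 -103.6   54. ]]
call 0 offset [107.1   1.5 -99.3] rot x 0.1
from [ 597.4 -188.1  207.1] yaw -4.93 tiltx [ 1.e-04  2.e-04 -1.e+00]
```

```bash
python3 -m handwheel '{"gripper":[0,0,0,0,0],"offset":[[16,0,-22],[40,1,-48],[68,1,-74],[92,1,-92],[107,1.5,-99.3]],"rot":[[0,0,0],[0,0,0],[0,0,0],[0,0,0],[0,0,0]]}'
python3 -m handwheel '{"gripper":[0,0,0,0,0],"offset":[[8,0,0],[14,0,0],[16,0,0],[16,0,0],[16,0,0]],"rot":[[0,0,0],[0,0,0],[0,0,0],[0,0,0],[0,0,0]]}'
python3 -m handwheel '{"gripper":[0,0,0,0],"offset":[[0,0,0],[0,0,0],[0,0,0],[0,0,0]],"rot":[[0,0,0],[0,0,0],[0,0,0],[0,0,0]]}'
python3 -c "
from h import *
look('wrist','w18');plan(607.5,-89.3,20)"
```

```text
time_s: 30.58
ee_pos: [606.1, -87.2, 97.5]
ee_rot: [-110.0, 89.8, 155.1]
force: [-0.0, -0.7, -0.9]
gripper_width: 91.2
time_s: 31.0
ee_pos: [608.4, -91.3, 84.9]
ee_rot: [85.7, 89.9, -9.4]
force: [-0.6, 0.1, 0.3]
gripper_width: 91.0
time_s: 31.33
ee_pos: [607.9, -90.7, 84.2]
ee_rot: [91.9, 90.0, -3.2]
force: [-0.0, -0.9, 0.4]
gripper_width: 91.4
call 0 offset [64.1 -0.4 -1.3] rot x -0.0
from [607.8 -90.6  84.1] yaw -5.02 tiltx [ 5.e-04  0.e+00 -1.e+00]
```

View pics/w18.png

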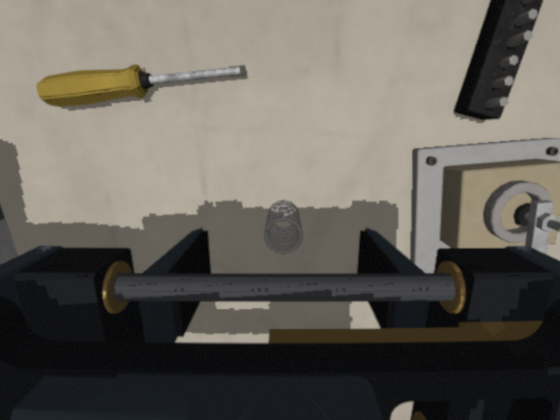

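```bash
python3 -m handwheel '{"gripper":[0,0,0,0,0],"offset":[[15,0,-1],[32,0,-1],[48,0,-1],[59,0,-1],[63,0,-1]],"rot":[[0,0,0],[0,0,0],[0,0,0],[0,0,0],[0,0,0]]}'
python3 -m handwheel '{"gripper":[0,0,0,0.3,0.6],"offset":[[1,0,-0.3],[1,0,-0.3],[1,0,-0.3],[1,0,-0.3],[1,0,-0.3]],"rot":[[0,0,0],[0,0,0],[0,0,0],[0,0,0],[0,0,0]]}' 15
python3 -m handwheel '{"gripper":[0.7,0.8,0.9,1,1],"offset":[[0,0,0],[0,0,0],[0,0,0],[0,0,0],[0,0,0]],"rot":[[0,0,0],[0,0,0],[0,0,0],[0,0,0],[0,0,0]]}' 15
python3 -m handwheel '{"gripper":[1,1,1,1,1],"offset":[[0,0,0],[0,0,0],[0,0,0],[0,0,0],[0,0,0]],"rot":[[0,0,0],[0,0,0],[0,0,0],[0,0,0],[0,0,0]]}' 20
python3 -c "
from h import *
look('wrist','w19');plan(607.5,-89.3,20)"
```

```text
time_s: 31.8
ee_pos: [606.7, -89.2, 19.0]
ee_rot: [-95.9, 89.8, 169.1]
force: [0.4, 0.2, 0.2]
gripper_width: 90.9
time_s: 32.22
ee_pos: [608.3, -89.2, 20.7]
ee_rot: [88.5, 89.9, -6.5]
force: [-0.7, 0.9, -1.3]
gripper_width: 80.3
time_s: 32.63
ee_pos: [607.8, -89.1, 19.9]
ee_rot: [155.1, 90.0, 60.1]
force: [-0.2, -1.1, -0.4]
gripper_width: 47.5
time_s: 33.05
ee_pos: [607.8, -89.1, 19.8]
ee_rot: [-142.2, 90.0, 122.8]
force: [0.3, -0.5, 0.1]
gripper_width: 27.6
call 0 offset [-0.2 -0.3  0.2] rot x -0.0
from [607.8 -89.1  19.8] yaw -5.01 tiltx [-1.e-04  1.e-04 -1.e+00]
```

View pics/w19.png

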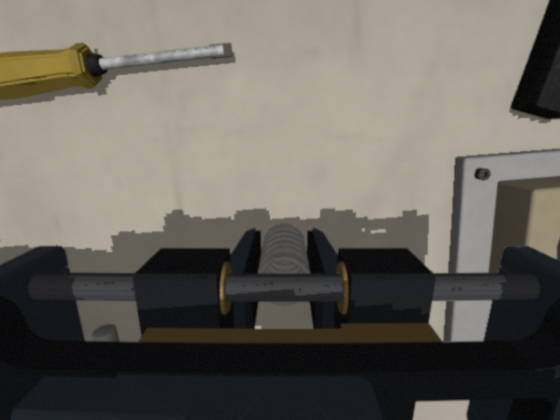

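Run:
```python
from h import *
c=cam("top");t=cv2.imread("pics/top0.png");cv2.imwrite("pics/tsz.png",cv2.resize(t[140:192,380:442],None,fx=9,fy=9,interpolation=cv2.INTER_CUBIC))
w=cv2.imread("pics/w7.png");cv2.imwrite("pics/w7s.png",cv2.resize(w[30:150,390:500],None,fx=4.5,fy=4.5,interpolation=cv2.INTER_CUBIC))
```

```text
(no output)
```

View pics/tsz.png

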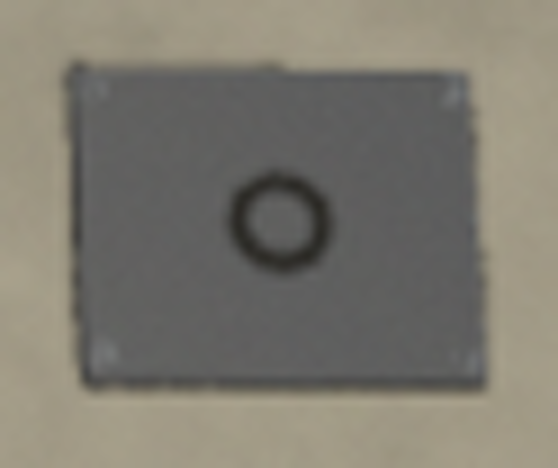

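View pics/w7s.png

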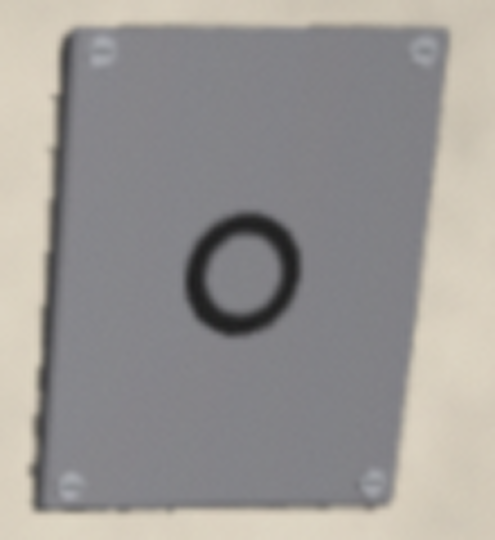

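```bash
python3 -m handwheel '{"gripper":[1,1,1,1,1],"offset":[[-8,0,0],[-26,0,0],[-52,0,0],[-80,0,0],[-100,0,0]],"rot":[[0,0,0],[0,0,0],[0,0,0],[0,0,0],[0,0,0]]}'
python3 -m handwheel '{"gripper":[1,1,1,1],"offset":[[-5,0,0],[-5,0,0],[-5,0,0],[-5,0,0]],"rot":[[0,0,0],[0,0,0],[0,0,0],[0,0,0]]}'
python3 -c "
from h import *
look('wrist','w20')"
```

```text
time_s: 33.52
ee_pos: [608.6, -89.3, 122.7]
ee_rot: [88.0, 89.8, -7.0]
force: [-0.3, 0.3, -1.2]
gripper_width: 27.7
time_s: 33.85
ee_pos: [606.6, -89.0, 123.1]
ee_rot: [-95.9, 89.8, 169.1]
force: [-0.0, -0.7, -0.9]
gripper_width: 27.7
```

View pics/w20.png

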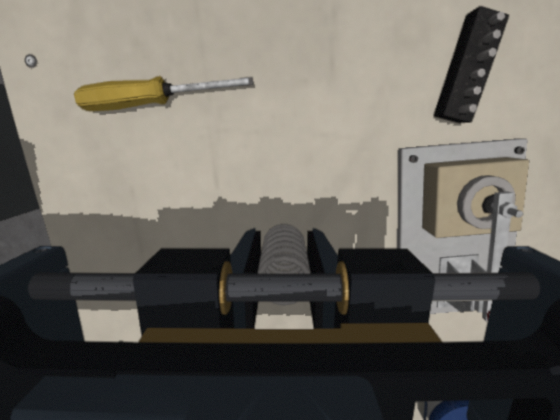

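Run:
```python
from h import *
print("top",px2plane(cam("top"),[np.array((279.5,222))/9+[379.55,139.55]],8).round(1))
p=camera_params("wrist")
st={'ee_pos':np.array([415.6,-388.4,177.6]),'ee_rot':None}
yaw=np.radians(-9.96);x=np.array([-.0018,.0023,-1]);x/=np.linalg.norm(x);y=np.array([np.cos(yaw),np.sin(yaw),0]);y-=x*(x@y);y/=np.linalg.norm(y);M=np.c_[x,y,np.cross(x,y)]
st['ee_rot']=R.from_matrix(M).as_euler('xyz',degrees=True)
c=cam("wrist",st)
u=lambda a:np.array(a)/4.5+[389.6,29.6]
print("w7 ring",px2plane(c,u([(243,273)]),8).round(1),"screws",px2plane(c,u([(103,52),(424,51),(71,486),(373,483)]),8).mean(0).round(1))
plan(605.5,-303,100)
```

```text
top [[ 603.8 -303.7    8. ]]
w7 ring [[ 606.7 -303.1    8. ]] screws [ 606.9 -303.5    8. ]
call 0 offset [ 11.5   8.8 106.6] rot x -0.0
call 1 offset [ 11.5   8.8 106.6] rot x -0.0
from [606.6 -89.  123. ] yaw -5.01 tiltx [-3.6e-03  7.0e-04 -1.0e+00]
```

```bash
python3 -m handwheel '{"gripper":[1,1,1,1,1],"offset":[[0,1,15],[0,3,40],[4,5,70],[8,7,96],[12,9,120]],"rot":[[0,0,0],[0,0,0],[0,0,0],[0,0,0],[0,0,0]]}'
python3 -m handwheel '{"gripper":[1,1,1,1,1],"offset":[[5,2,25],[14,4,50],[26,6,72],[36,7,86],[42,8,93]],"rot":[[0,0,0],[0,0,0],[0,0,0],[0,0,0],[0,0,0]]}'
python3 -m handwheel '{"gripper":[1,1,1,1,1],"offset":[[8,0,0],[16,0,0],[22,0,0],[25,0,0],[25,0,0]],"rot":[[0,0,0],[0,0,0],[0,0,0],[0,0,0],[0,0,0]]}'
python3 -m handwheel '{"gripper":[1,1,1,1,1],"offset":[[0,0,0],[0,0,0],[0,0,0],[0,0,0],[0,0,0]],"rot":[[0,0,0],[0,0,0],[0,0,0],[0,0,0],[0,0,0]]}'
python3 -c "
from h import *
look('side','s20');plan(605.5,-303.2,27.8)"
```

```text
time_s: 34.32
ee_pos: [605.6, -211.9, 111.6]
ee_rot: [-83.9, 89.9, -178.9]
force: [-0.1, 0.2, -0.7]
gripper_width: 27.7
time_s: 34.73
ee_pos: [604.7, -305.0, 68.3]
ee_rot: [-105.2, 89.8, 159.7]
force: [-0.6, 0.1, -0.9]
gripper_width: 27.7
time_s: 35.15
ee_pos: [605.9, -301.5, 45.1]
ee_rot: [-120.8, 89.9, 144.2]
force: [0.9, -0.0, -0.1]
gripper_width: 27.8
time_s: 35.57
ee_pos: [606.3, -302.9, 46.3]
ee_rot: [74.8, 90.0, -20.2]
force: [-0.4, 0.1, -0.7]
gripper_width: 27.5
call 0 offset [18.3 -0.7  0.4] rot x -0.0
from [ 606.3 -302.9   46.1] yaw -5.01 tiltx [ 5.e-04 -1.e-04 -1.e+00]
```

View pics/s20.png

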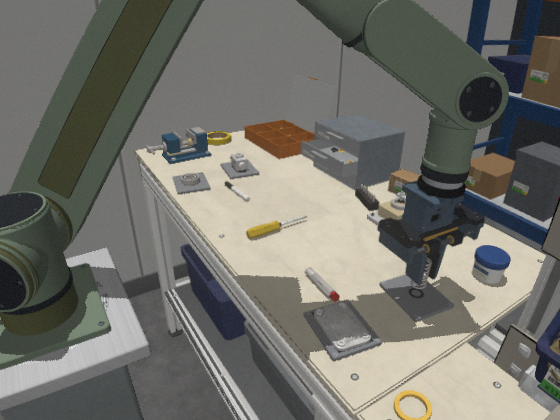

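```bash
python3 -m handwheel '{"gripper":[1,1,1,1,1],"offset":[[5,-0.5,0.4],[10,-0.5,0.4],[14,-0.5,0.4],[16,-0.5,0.4],[17,-0.5,0.4]],"rot":[[0,0,0],[0,0,0],[0,0,0],[0,0,0],[0,0,0]]}'
python3 -m handwheel '{"gripper":[1,1,1,1],"offset":[[0.8,0,0],[1,0,0],[1,0,0],[1,0,0]],"rot":[[0,0,0],[0,0,0],[0,0,0],[0,0,0]]}'
python3 -c "
from h import *
plan(605.5,-303.2,27.8)"
```

```text
time_s: 36.03
ee_pos: [605.2, -303.0, 27.9]
ee_rot: [-116.4, 89.9, 148.6]
force: [0.3, 0.4, -1.2]
gripper_width: 27.6
time_s: 36.37
ee_pos: [605.8, -303.3, 28.0]
ee_rot: [79.5, 90.0, -15.5]
force: [-0.7, 0.3, -1.3]
gripper_width: 27.3
call 0 offset [ 0.2 -0.3 -0. ] rot x -0.0
from [ 605.8 -303.3   28. ] yaw -5.01 tiltx [ 6.e-04 -2.e-04 -1.e+00]
```

```bash
python3 -m handwheel '{"gripper":[1,1,1],"offset":[[0.5,0,0],[0.7,0,0],[0.7,0,0]],"rot":[[0,0,0],[0,0,0],[0,0,0]]}'
```

```text
time_s: 36.62
ee_pos: [605.8, -303.3, 27.8]
ee_rot: [74.7, 90.0, -20.3]
force: [-0.8, 0.7, 3.9]
gripper_width: 27.5
```

Contact; release slowly, rise straight.

```bash
python3 -m handwheel '{"gripper":[0.65,0.6,0.55,0.5,0.4],"offset":[[0,0,0],[0,0,0],[0,0,0],[0,0,0],[0,0,0]],"rot":[[0,0,0],[0,0,0],[0,0,0],[0,0,0],[0,0,0]]}'
python3 -m handwheel '{"gripper":[0.2,0,0,0,0],"offset":[[0,0,0],[0,0,0],[0,0,0],[0,0,0],[0,0,0]],"rot":[[0,0,0],[0,0,0],[0,0,0],[0,0,0],[0,0,0]]}'
python3 -m handwheel '{"gripper":[0,0,0,0,0],"offset":[[-10,0,0],[-35,0,0],[-70,0,0],[-110,0,0],[-140,0,0]],"rot":[[0,0,0],[0,0,0],[0,0,0],[0,0,0],[0,0,0]]}'
python3 -m handwheel '{"gripper":[0,0,0,0,0],"offset":[[-20,0,20],[-30,0,50],[-30,0,75],[-30,0,85],[-30,0,85]],"rot":[[0,0,0],[0,0,0],[0,0,0],[0,0,0],[0,0,0]]}'
python3 -m handwheel '{"gripper":[0,0,0],"offset":[[0,0,0],[0,0,0],[0,0,0]],"rot":[[0,0,0],[0,0,0],[0,0,0]]}'
python3 -c "
from h import *
look('wrist','w21');look('side','s21')"
```

```text
time_s: 37.03
ee_pos: [605.5, -303.2, 26.9]
ee_rot: [-128.3, 90.0, 136.6]
force: [0.3, -0.5, -0.1]
gripper_width: 49.7
time_s: 37.45
ee_pos: [605.6, -303.2, 27.1]
ee_rot: [154.5, 90.0, 59.5]
force: [-0.7, 0.8, -0.0]
gripper_width: 82.9
time_s: 37.87
ee_pos: [606.2, -303.5, 171.2]
ee_rot: [68.6, 89.8, -26.4]
force: [0.2, -0.0, 1.0]
gripper_width: 90.9
time_s: 38.28
ee_pos: [597.5, -389.9, 197.2]
ee_rot: [12.8, 90.0, -82.4]
force: [0.2, 1.0, -0.7]
gripper_width: 91.1
time_s: 38.53
ee_pos: [598.3, -386.3, 196.8]
ee_rot: [-141.9, 89.9, 123.2]
force: [0.4, -0.4, -0.4]
gripper_width: 91.3
```

View pics/w21.png

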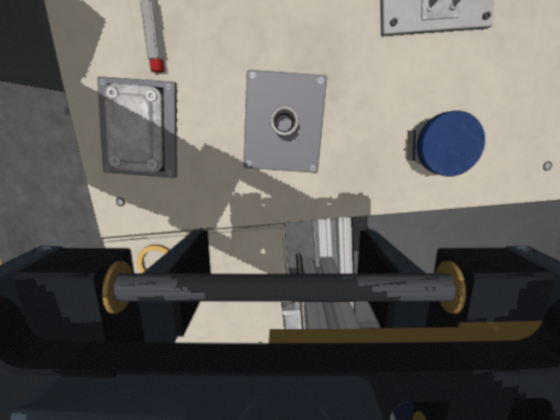

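View pics/s21.png

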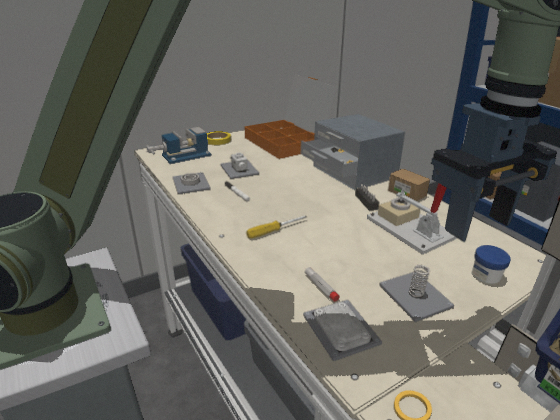

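Run:
```python
from h import *
f=cv2.imread("pics/w21.png");cv2.imwrite("pics/w21z.png",cv2.resize(f[60:182,235:335],None,fx=4.8,fy=4.8,interpolation=cv2.INTER_CUBIC))
```

```text
(no output)
```

View pics/w21z.png

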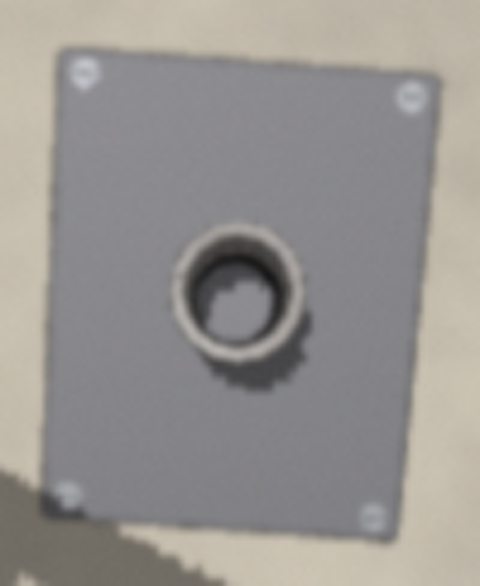

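Run:
```python
from h import *
c=cam("wrist");u=lambda a:np.array(a)/4.8+[234.6,59.6]
print(px2plane(c,u([(85,72),(411,97),(68,495),(373,517)]),8).mean(0).round(1),px2plane(c,u([(237.5,292)]),62).round(1))
t=look('top','t22')
a=cv2.imread("pics/top0.png");b=cv2.imread("pics/t22.png")
cv2.imwrite("pics/t22z.png",cv2.resize(b[120:310,95:460],None,fx=2.15,fy=2.15,interpolation=cv2.INTER_CUBIC))
print(state()['time_s'])
```

```text
[ 606.2 -304.     8. ] [[ 606.9 -303.6   62. ]]
38.6833
```

View pics/t22z.png

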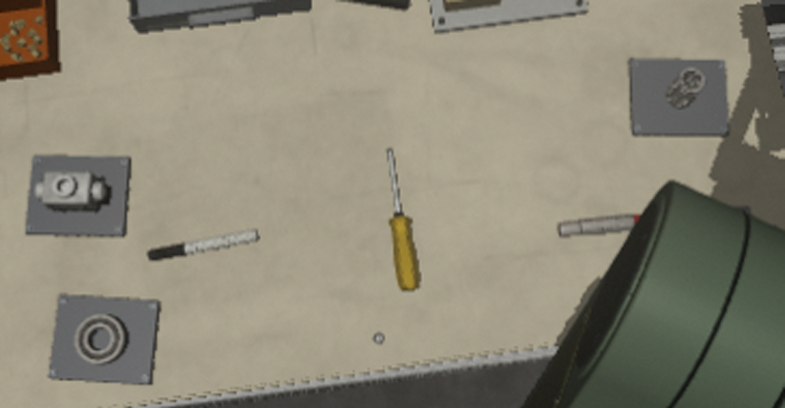

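```bash
python3 -c "
from workcell import *
print(job_done())"
```

```text
the job is handed in; nothing more can be done
None
```

The cover plate, valve block, ball bearing and coil spring are each on their own pad, placed in that order. The job was handed in at about 39 s with the gripper open and raised about 200 mm above the bench.

My last wrist-camera checks compared each part's centre with the pad's corner screws:

| Part | Offset from pad centre |
|---|---|
| Cover plate | about 1.1 mm |
| Valve block | about 0.9 mm |
| Ball bearing | about 1.3 mm |
| Coil spring | about 0.8 mm |

- **Alignment:** the cover plate is within about 0.3° of its pad. The valve block is about 1° off; its two edges read -8.4° and -7.6° against about -8.9° for the pad.
- **Standing:** the spring is upright and the other parts lie flat with the same side up.
- **Left alone:** the marker and the plug gauge are where they lay, although the arm hid the gauge's red end in the last top view.
- **Disagreement:** the top and wrist cameras differed by up to about 3 mm. I took the correction across the jaws from where the gripped parts had to be and checked each placing in a single picture. These offsets are no better than about 1 mm.
- **Forces:** the wrist force readings at the end of each move stayed below about 7 N.

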